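# Nest the washed tumblers before the fan and set its timer

## Task

The washed tumblers are to finish drying together in a gentle breeze: first turn the fan's speed knob down to the one-dot mark, then stand the widest tumbler upright in the middle of the round cork mat and nest all the others present in it in size order, each upright and fully down inside the next wider one. When the nest is complete, set the fan's timer knob two clicks clockwise from its off stop, and leave the cologne, brush, comb and other things where they are.

Things in the scene. Friction and masses are not known exactly. Their poses are not given: they have to be found in the camera images.
- cup1_mid (a point): round open plastic tumbler no. 1 of the graded set (1 = widest), standing upright, mouth up; blue like the others. Rim diameter 70 mm outside, base diameter 62 mm (straight taper), height 54 mm, wall 3 mm, solid base 12 mm thick, about 75 g. The point is on its axis, half-way up (27 mm above its underside); z is its axis, up. Always present.
- cup2_mid (a point): round open plastic tumbler no. 2 of the graded set (1 = widest), standing upright, mouth up; blue like the others. Rim diameter 60 mm outside, base diameter 52 mm (straight taper), height 56 mm, wall 3 mm, solid base 12 mm thick, about 64 g. The point is on its axis, half-way up (28 mm above its underside); z is its axis, up. May be absent.
- cup3_mid (a point): round open plastic tumbler no. 3 of the graded set (1 = widest), standing upright, mouth up; blue like the others. Rim diameter 50 mm outside, base diameter 42 mm (straight taper), height 58 mm, wall 3 mm, solid base 12 mm thick, about 53 g. The point is on its axis, half-way up (29 mm above its underside); z is its axis, up. May be absent.
- cup4_mid (a point): round open plastic tumbler no. 4 of the graded set (1 = widest), standing upright, mouth up; blue like the others. Rim diameter 40 mm outside, base diameter 32 mm (straight taper), height 60 mm, wall 3 mm, solid base 12 mm thick, about 42 g. The point is on its axis, half-way up (30 mm above its underside); z is its axis, up. May be absent.
- cup5_mid (a point): round open plastic tumbler no. 5 of the graded set (1 = widest), standing upright, mouth up; blue like the others. Rim diameter 30 mm outside, base diameter 22 mm (straight taper), height 62 mm, wall 3 mm, solid base 12 mm thick, about 31 g. The point is on its axis, half-way up (31 mm above its underside); z is its axis, up. May be absent.
- mat_top (a point): round cork mat, 116 mm diameter, 4 mm thick, fixed; the point is the centre of its top face. (How the tumblers nest: a smaller one sits on the wider one's inner floor, 12 mm above the wider one's underside; beside its next size its rim stands 14 mm higher, with about 2.5 mm play all round, 7 mm when entering the mouth.)
- fan: white table fan, fixed; foot 190 x 220 mm, 45 mm high, with two knobs on top, axes 110 mm apart; caged round head on a stem, 110 to 300 mm above the ledge, its nearest part 98 mm behind the line of the knobs. Origin: centre of the foot's underside; -x is the knob side, towards the tumblers
- speed_grip (a point): fan's grey speed knob, the one nearer the robot; marks round it on the foot: a dash (off), then clockwise one dot, two dots, three dots (in radial rows). Bar on a round skirt 42 mm across: bar 42 mm long, 11 mm thick, 7 to 37 mm above the foot's top. The point is on the vertical knob axis, 25 mm above the foot's top; x points along the bar to the end with the white pointer line, z up.
- timer_grip (a point): fan's grey timer knob, the one farther from the robot; a single dash on the foot at its off stop. Bar on a round skirt 42 mm across: bar 42 mm long, 11 mm thick, 7 to 37 mm above the foot's top. The point is on the vertical knob axis, 25 mm above the foot's top; x points along the bar to the end with the white pointer line, z up.
- speed (a joint): angle of the speed knob, rad, growing clockwise from above; sprung detents: off 0 (end stop), one dot 0.52, two dots 1.04, three dots 1.56 (end stop). Takes up to about 0.15 N m; snaps to the nearest detent when let go; starts at two or three dots
- timer (a joint): angle of the timer knob, rad, growing clockwise from above; clicks (sprung detents) at 0 (off stop, pointer at the dash), 0.52, 1.04 and 1.56 (end stop): two clicks from the stop is 1.04. Feels like the speed knob; starts at the stop or one click on
- cologne: glass cologne bottle with a round twist cap, 34 x 26 mm, 82 mm tall, standing among the tumblers; origin at the centre of its underside; a bystander
- brush: wooden shoe brush, 150 x 44 mm, 43 mm tall, bristles down; origin at the centre of its underside, x along it; a bystander
- comb: pink plastic hair comb lying flat, 170 x 38 mm, 6 mm thick; origin at its middle, x along it; a bystander
- jar: small lidded cream jar, 56 mm diameter, 45 mm tall; origin at the centre of its underside; a bystander
- rollon: roll-on bottle, 34 mm diameter, 85 mm tall; origin at the centre of its underside; a bystander
- soapbox: closed soap box, 100 x 70 mm, 32 mm tall; origin at the centre of its underside, x along it; a bystander
Things that resemble listed ones, but are neither listed nor needed, are in the scene too. What is shaped like the part that bears cup5_mid but pink is not meant.

How it is judged:
On the way, in this order (a step that is already met when the one before it is completed fails the run):
1. the speed knob is at one dot (value of joint speed between 0.32 and 0.72 rad), for 0.2 s.
2. the widest tumbler stands upright on the cork mat (horizontal distance between cup1_mid and mat_top below 0.025 m and z of cup1_mid in the frame of mat_top below 0.034 m and angle between cup1_mid's own z axis and vertical below 0.12 rad), for 0.2 s.
3. all tumblers present are nested in size order, upright and fully down (all of step 2 and horizontal distance between cup1_mid and cup2_mid below 0.007 m and z of cup2_mid in the frame of cup1_mid below 0.019 m and horizontal distance between cup1_mid and cup3_mid below 0.012 m and z of cup3_mid in the frame of cup1_mid below 0.032 m and horizontal distance between cup1_mid and cup4_mid below 0.017 m and z of cup4_mid in the frame of cup1_mid below 0.045 m and horizontal distance between cup1_mid and cup5_mid below 0.022 m and z of cup5_mid in the frame of cup1_mid below 0.058 m and angle between each of cup2_mid, cup3_mid, cup4_mid, cup5_mid's own z axis and vertical below 0.15 rad and horizontal distance between cup2_mid and cup3_mid below 0.007 m and z of cup3_mid in the frame of cup2_mid below 0.019 m and horizontal distance between cup2_mid and cup4_mid below 0.012 m and z of cup4_mid in the frame of cup2_mid below 0.032 m and horizontal distance between cup2_mid and cup5_mid below 0.017 m and z of cup5_mid in the frame of cup2_mid below 0.045 m and horizontal distance between cup3_mid and cup4_mid below 0.007 m and z of cup4_mid in the frame of cup3_mid below 0.019 m and horizontal distance between cup3_mid and cup5_mid below 0.012 m and z of cup5_mid in the frame of cup3_mid below 0.032 m and horizontal distance between cup4_mid and cup5_mid below 0.007 m and z of cup5_mid in the frame of cup4_mid below 0.019 m), for 0.2 s.
4. the timer is two clicks from its stop (value of joint timer between 0.84 and 1.24 rad), for 0.2 s.
At the end, for the whole second after the job is handed in: Speed knob within 0.2 rad of one dot, timer within 0.2 rad of two clicks; widest tumbler upright within 25 mm of the mat's centre; every other one present upright inside the wider ones, fully down within 6 mm, axis within 7 mm of the next size (5 mm more per missing size); at rest (all of step 1 and all of step 3 and all of step 4 and linear speed of each of cup1, cup2, cup3, cup4, cup5 below 0.02 m/s); the robot touches nothing.
It fails at once if the cologne bottle is knocked over (angle between cologne's own z axis and vertical above 0.7 rad).
It fails at once if a bystander is moved more than 6 cm (distance of any of cologne, brush, comb, jar, rollon, soapbox from where it was at the start of the episode above 0.06 m).
Of cup2, cup3, cup4, cup5 only 3 to 4 are there at a start; the rules pass over those that are not, and their reading is None.
At some moment in a run one of cup2, cup3 may be knocked a few centimetres aside while the robot is not near it.
It also fails if it takes over 200 s, if anything falls off the work surface, if the arm or the gripper's body presses on something with over 40 N, if the wrist force passes 120 N, or if a joint passes its speed limit or range.

## Robot

A 7-joint arm with a two-finger parallel gripper is mounted at the origin on the work surface. World frame = base frame: x ahead of the robot, y to its left, z up, the work surface at z = 0. Lengths are in m, angles in rad, forces in N, time in s.
With the tool pointing down it reaches from about 0.35 to 0.9 m from the base axis. Payload 8.1 kg.
Tool frame: the origin (TCP) lies midway between the tips of the shut fingers; the grasp point (between the pads) lies 19 mm behind it; x points along the fingers, z is the direction in which the jaws open and shut, and the axes are right-handed (so a half turn about x gives the same grasp; the last joint's range is limited). The gripper opens to 92 mm and grips with 3 to 60 N. Pads are 19 mm wide; open, the fingers measure 130 mm over their backs; the gripper's body (75 mm by 190 mm) begins 47 mm behind the grasp point.
Start: joints at [-1.342, 0.434, 0.025, 1.573, -0.012, 1.134, -0.075], TCP at [0.204, 0.591, 0.227] pointing down, gripper open.
Joint ranges: [-2.62, 2.62], [-0.44, 2.09], [-1.27, 1.32], [0.08, 2.57], [-1.32, 4.46], [0.12, 2], [-2.74, 2.74]. Speed limits (rad/s): [2.22, 2.22, 3.01, 3.01, 3.14, 3.14, 3.14].

## Interface

Orientations are given as a rotation vector (axis times angle).
In Python, from cell import arm, optics, finder gives the robot as it stands.
- The arm moves only by the tool send_rows, never from a script. Its argument "rows" is a list that holds one entry, the list of rows, each a list of 7 numbers: the shift along the tool's x, y, z in mm, then the turn, a rotation vector about the tool's x, y, z in degrees, then the opening in per cent of the stroke, from 0 (shut) to 100 (fully open). A call has exactly 8 rows; each row is the pose to reach, as a shift and turn from the pose commanded when the call began, along the tool's axes at that moment; what a row does not reach only later rows make up. A row lasts 1/10 s, in which the tool goes at most 50 mm and 8.59 degrees, less where a joint would pass 70% of its speed; a pose out of reach is approached as far as the arm can. A call with a gripper value outside its range is refused whole. The fingers move at their own pace and stop on an object; "grip_force" is the grip in N (left out, the last holds). Time passes only in rows, so rows that repeat a pose let the fingers close, or fill a call up. It gives the time, the measured TCP pose, the force and the opening at its end, in the units of the state.
- arm.observe(): the state, without advancing time (a new reading comes with each control period).
- optics.get_image(name): name is "scene" or "side" or "wrist"; returns (picture, depth): 480x640x3 uint8, red, green, blue; 480x640 float32, m along the optical axis (not along the pixel's ray), 0 where there is no reading.
- optics.get_calibration(name): a dict with "camera_matrix" (3x3 intrinsics, pixels), "D" ([k1, k2, p1, p2, k3] as OpenCV has them; the pictures are not rectified), "position" and "orientation" of the camera in the world; the wrist camera has in their place "T_tool_cam" (4x4, takes a point from camera to tool coordinates, whose origin is the TCP and whose axes are the tool frame's). Camera axes: x right, y up, looking along -z (the intrinsics and any distortion apply to the point x, -y, -z); pixel columns grow to the right and rows downward; lengths in m; the calibration is good to about 2 mm. A picture is of the moment at which its call begins: read the wrist's pose just before it. get_calibration takes no time and is no camera call.
- arm.sign_off(): hands the job in, once; it reports no verdict.
Trained networks look in the newest picture that a camera, given by its name, has taken for a name from the list of things; names that differ only in an ending like _2 or _b are one class to them, and where a whole thing is asked for, a point or a joint stands for the part that bears it (a point fixed in the world has none). Each returns a list of dicts, best first, with "confidence" (0 to 1); they miss things now and then, are a little off and sometimes report something else, mostly with a low value. They report only what shows in the picture. A call takes as long as a camera call. They do not tell look-alikes from the thing itself.
- finder.search_frame(camera, thing): "bbox" ([left, top, width, height] in pixels, round what is visible of it).
- finder.regions_of(camera, thing): "region" (480x640 bool, what is visible of it) and "bbox" ([left, top, width, height] in pixels, round what is visible of it).
- finder.place_of(camera, thing): "xy" ([column, row] in pixels: a listed point, or the origin of a listed thing).
The state is a dict: "clock": time; "joints": joint angles; "dq": joint speeds; "joint_efforts": joint torques, N m; "position": TCP position; "ee_rot": TCP orientation; "force": force on the tool from outside, world axes, zero at the start; "ft_torque": the same for the moment, N m; "width": opening from 0.0 (shut) to 1.0 (fully open).
Only numpy, scipy, OpenCV 4.12 (cv2) and the standard library are available. Lean on these libraries where they do the work, as an engineer would, in place of code of your own. Each camera call takes 0.05 s, during which the arm holds its last target.

## Working session

There is one attempt and no reset: what is moved stays moved. The work goes in short steps, Python scripts to look and compute and a tool call to move; the robot and the scene stay as the last step left them, time stands still between calls to the robot, and variables do not carry over. Pictures are saved under pics/ and viewed, and the job is handed in when it is done.

Besides the shell and the picture viewer there is one more tool, called after ">>>" in YAML: its name, and indented under it one key for each argument. send_rows: Moves the arm, as the interface text tells. Its arguments: {"type":"object","properties":{"rows":{"type":"array"},"grip_force":{"type":"number"}},"required":["rows"]}

```bash
ls; mkdir -p pics; cat > h.py <<'E'
import numpy as np, cv2, json
from scipy.spatial.transform import Rotation as R
from cell import arm, optics, finder
def campose(name, st=None):
    c=optics.get_calibration(name)
    K=np.array(c["camera_matrix"]);D=np.array(c["D"],float)
    if "T_tool_cam" in c:
        st=st or arm.observe()
        T=np.eye(4);T[:3,:3]=R.from_rotvec(st["ee_rot"]).as_matrix();T[:3,3]=st["position"]
        T=T@np.array(c["T_tool_cam"])
    else:
        T=np.eye(4);o=np.array(c["orientation"],float)
        T[:3,:3]=o if o.shape==(3,3) else R.from_rotvec(o).as_matrix() if o.size==3 else R.from_quat(o).as_matrix()
        T[:3,3]=c["position"]
    return K,D,T
def ray(cam,uv):
    K,D,T=cam
    p=cv2.undistortPoints(np.array([[uv]],float),K,D)[0,0]
    d=np.array([p[0],-p[1],-1.0])
    return T[:3,3],T[:3,:3]@d
def at_z(cam,uv,z):
    o,d=ray(cam,uv);return o+d*(z-o[2])/d[2]
def at_depth(cam,uv,dep):
    o,d=ray(cam,uv);return o+d*dep
def cloud(cam,depth):
    K,D,T=cam
    v,u=np.mgrid[0:480,0:640]
    p=cv2.undistortPoints(np.stack([u.ravel(),v.ravel()],1).astype(float)[:,None],K,D)[:,0]
    d=np.stack([p[:,0],-p[:,1],-np.ones(len(p))],1)*depth.ravel()[:,None]
    P=d@T[:3,:3].T+T[:3,3]
    P[depth.ravel()<=0]=np.nan
    return P.reshape(480,640,3)
def proj(cam,P):
    K,D,T=cam
    q=(np.atleast_2d(P)-T[:3,3])@T[:3,:3]
    q=q*[1,-1,-1]
    return cv2.projectPoints(q,np.zeros(3),np.zeros(3),K,D)[0][:,0]
def save(img,n): cv2.imwrite("pics/"+n,cv2.cvtColor(img,cv2.COLOR_RGB2BGR))
E
python3 - <<'E'
from h import *
print(arm.observe())
for n in ["scene","side","wrist"]:
    i,d=optics.get_image(n);save(i,n+"0.png");np.save(n+"0.npy",d)
    print(n,optics.get_calibration(n),d.min(),d.max())
E
```

```text
pics
{'clock': 0.0, 'joints': array([-1.34157566,  0.43522537,  0.02494899,  1.5740955 , -0.01162283,
        1.13401493, -0.07510315]), 'dq': array([-0.00080644, -0.00016132,  0.0001275 , -0.00069923,  0.00120212,
       -0.00114841,  0.00110598]), 'joint_efforts': array([ 2.58098225e-04, -6.67875552e+01,  9.85073335e-01, -3.14458108e+01,
       -6.04942068e-02,  4.30193602e-02,  1.80724610e-04]), 'position': array([0.20346809, 0.59040353, 0.22594384]), 'ee_rot': array([-0.96235182,  1.34938854,  0.9606651 ]), 'force': array([ 0.44944884,  0.4148194 , -0.09157511]), 'ft_torque': array([-0.03166563, -0.02243254,  0.03008949]), 'width': 0.99980626676022}
scene {'camera_matrix': array([[574.95374102,   0.        , 331.03592317],
       [  0.        , 574.95374102, 233.9937373 ],
       [  0.        ,   0.        ,   1.        ]]), 'D': array([-0.13880457,  0.        ,  0.        ,  0.        ,  0.        ]), 'position': array([0.94063159, 0.64377545, 1.1554775 ]), 'orientation': array([0.22201809, 0.72469905, 2.49593936])} 0.0 3.07399
side {'camera_matrix': array([[610.43659352,   0.  
[... 259 characters left out ...]
orientation': array([0.1292119 , 1.08438382, 2.75384968])} 0.0 3.5078886
wrist {'camera_matrix': array([[384.29750275,   0.        , 318.62006349],
       [  0.        , 384.29750275, 233.58649805],
       [  0.        ,   0.        ,   1.        ]]), 'D': array([-0.01487817,  0.        ,  0.        ,  0.        ,  0.        ]), 'T_tool_cam': array([[ 1.14224970e-03,  2.56891946e-01, -9.66439457e-01,
        -1.57791596e-01],
       [-3.88568275e-04,  9.66440128e-01,  2.56891665e-01,
         6.89973189e-02],
       [ 9.99999272e-01,  8.20932861e-05,  1.20373600e-03,
        -6.41636566e-04],
       [ 0.00000000e+00,  0.00000000e+00,  0.00000000e+00,
         1.00000000e+00]])} 0.0 1.2359408
```

View pics/scene0.png

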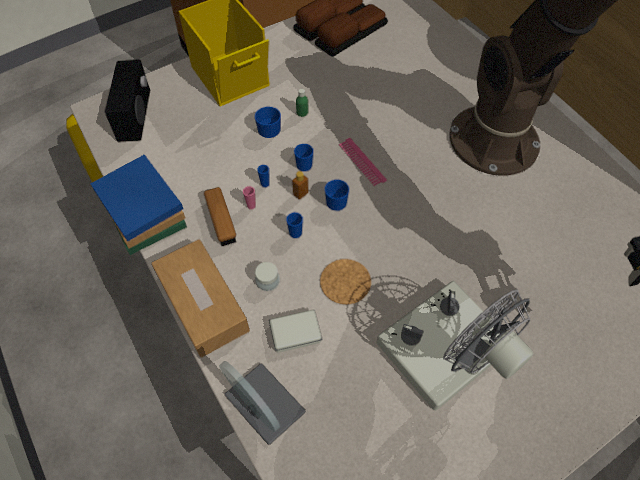

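View pics/side0.png

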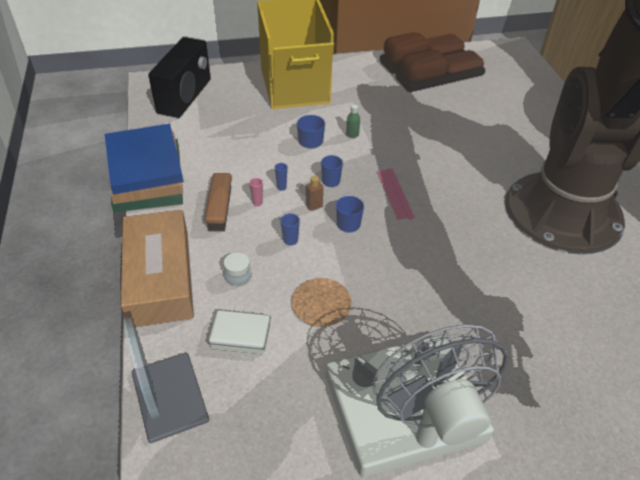

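View pics/wrist0.png

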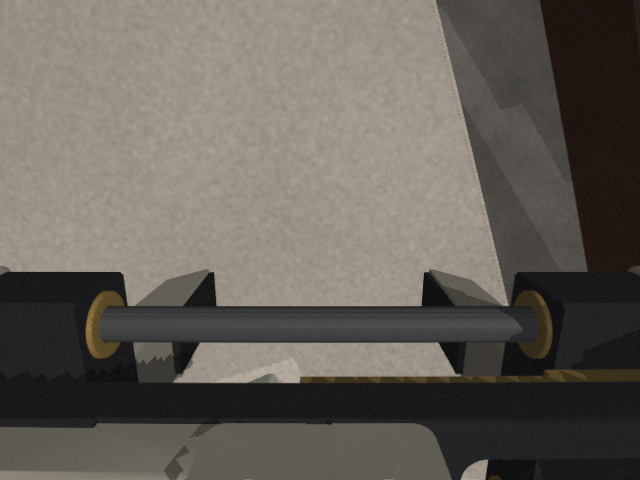

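The scene picture shows five blue tumblers at about (268,122), (304,157), (337,195), (264,176) and (295,225). The pink look-alike is at (250,198), the mat at (345,281), the speed knob at (450,302) and the timer knob at (412,333). Next I measure them.

```bash
python3 - <<'E'
from h import *
img={}
for n in ["scene","side"]:
    i,d=optics.get_image(n);cam=campose(n);C=cloud(cam,d);img[n]=(i,d,cam,C)
    for t in ["cup1_mid","cup2_mid","cup3_mid","cup4_mid","cup5_mid","mat_top","fan","speed_grip","timer_grip","cologne","brush","comb","jar","rollon","soapbox"]:
        r=finder.place_of(n,t)[:5]
        print(n,t,[(np.round(a["xy"]).tolist(),round(a["confidence"],2),np.round(at_z(cam,a["xy"],{"cup":.03,"mat":.004,"spe":.07,"tim":.07}.get(t[:3],0))[:2],3).tolist()) for a in r])
    # blue segmentation -> fit
    hsv=cv2.cvtColor(i,cv2.COLOR_RGB2HSV)
    m=((hsv[...,0]>105)&(hsv[...,0]<130)&(hsv[...,1]>120)).astype(np.uint8)
    k,l,s,c=cv2.connectedComponentsWithStats(m)
    for j in range(1,k):
        if s[j,4]>60:
            P=C[l==j];P=P[np.isfinite(P[:,0])]
            top=P[P[:,2]>np.percentile(P[:,2],90)-.012]
            # rim: points in the top 6mm
            rim=P[P[:,2]>np.percentile(P[:,2],97)-.006]
            A=np.c_[2*rim[:,:2],np.ones(len(rim))];x=np.linalg.lstsq(A,(rim[:,:2]**2).sum(1),rcond=None)[0]
            rad=np.sqrt(x[2]+x[0]**2+x[1]**2)
            print(n,s[j].tolist(),"zmax",np.round(np.percentile(P[:,2],97),3),"fit",x[:2].round(3),"diam",round(2*rad,3),"ext",(rim.max(0)-rim.min(0)).round(3),len(rim))
E
```

```text
scene cup1_mid [([267.0, 121.0], 0.56, [0.507, -0.352])]
scene cup2_mid [([334.0, 196.0], 0.93, [0.485, -0.047])]
scene cup3_mid [([345.0, 282.0], 0.71, [0.59, 0.164])]
scene cup4_mid [([298.0, 227.0], 0.58, [0.606, -0.016])]
scene cup5_mid [([263.0, 175.0], 0.77, [0.602, -0.197]), ([252.0, 198.0], 0.69, [0.659, -0.146]), ([449.0, 301.0], 0.36, [0.423, 0.324])]
scene mat_top [([346.0, 282.0], 0.76, [0.581, 0.152])]
scene fan [([441.0, 345.0], 0.95, [0.489, 0.388]), ([300.0, 195.0], 0.26, [0.544, -0.113])]
scene speed_grip [([449.0, 300.0], 0.64, [0.438, 0.333])]
scene timer_grip []
scene cologne [([300.0, 192.0], 0.56, [0.539, -0.122])]
scene brush [([221.0, 220.0], 0.69, [0.746, -0.148])]
scene comb [([359.0, 160.0], 0.77, [0.355, -0.132])]
scene jar [([269.0, 282.0], 0.71, [0.728, 0.06])]
scene rollon [([303.0, 112.0], 0.73, [0.393, -0.357])]
scene soapbox [([297.0, 333.0], 0.93, [0.736, 0.202])]
scene [255, 107, 26, 31, 634] zmax 0.055 fit [ 0.505 -0.348] diam 0.065 ext [0.067 0.072 0.009] 113
scene [294, 144, 19, 27, 408] zmax 0.059 fit [ 0.487 -0.189] diam 0.046 ext [0.048 0.05 
[... 1208 characters left out ...]
, -0.114])]
side jar [([239.0, 274.0], 0.77, [0.726, 0.055]), ([348.0, 216.0], 0.65, [0.474, -0.068])]
side rollon [([351.0, 137.0], 0.83, [0.401, -0.342])]
side soapbox [([238.0, 331.0], 0.65, [0.744, 0.189])]
side [298, 116, 26, 31, 365] zmax 0.052 fit [ 0.504 -0.346] diam 0.065 ext [0.056 0.073 0.008] 71
side [105, 125, 77, 69, 4046] zmax 0.073 fit [ 0.9   -0.273] diam 0.138 ext [0.163 0.204 0.009] 3394
side [322, 156, 19, 30, 281] zmax 0.056 fit [ 0.487 -0.188] diam 0.045 ext [0.038 0.051 0.009] 57
side [337, 197, 25, 34, 445] zmax 0.054 fit [ 0.48  -0.044] diam 0.055 ext [0.048 0.062 0.009] 85
side [283, 215, 15, 12, 81] zmax 0.059 fit [ 0.61 -0.02] diam 0.035 ext [0.027 0.039 0.008] 29
```

```bash
cat >> h.py <<'E'
def down(yaw):
    "tool x down, jaw dir (tool z) at angle yaw (deg) in world xy"
    a=np.radians(yaw);x=np.array([0,0,-1.]);z=np.array([np.cos(a),np.sin(a),0]);y=np.cross(z,x)
    return np.stack([x,y,z],1)
def rows_to(pos,yaw,st=None,ret=False):
    "pos = grasp point target (19 mm behind TCP); prints shift/turn"
    st=st or arm.observe()
    R0=R.from_rotvec(st["ee_rot"]).as_matrix();R1=down(yaw)
    tcp=np.array(pos)+R1[:,0]*.019
    s=R0.T@(tcp-st["position"])*1000
    t=np.degrees(R.from_matrix(R0.T@R1).as_rotvec())
    print("shift",s.round(1),"turn",t.round(2),"n",max(np.linalg.norm(s)/50,np.linalg.norm(t)/8.59).round(1))
def state():
    st=arm.observe();M=R.from_rotvec(st["ee_rot"]).as_matrix()
    print("t %.2f"%st["clock"],"grasp",(st["position"]-M[:,0]*.019).round(4),"xax",M[:,0].round(3),"yaw %.2f"%np.degrees(np.arctan2(M[1,2],M[0,2])),"F",np.round(st["force"],1),"w %.3f"%st["width"],"q",st["joints"].round(2))
    return st
E
python3 - <<'E'
from h import *
st=state();print(R.from_rotvec(st["ee_rot"]).as_matrix().round(2))
o=[]
for n in ["scene","side"]:
    i,d=optics.get_image(n);cam=campose(n);C=cloud(cam,d)
    m=(C[...,0]>.3)&(C[...,0]<.75)&(C[...,1]>.2)&(C[...,1]<.6)
    H=C[m&(C[...,2]>.1)&(C[...,2]<.34)]; print(n,"head",H.min(0).round(3),H.max(0).round(3),len(H))
    T=C[m&(C[...,2]>.035)&(C[...,2]<.055)]; r=cv2.minAreaRect(T[:,:2].astype(np.float32)*1000);print("foot",r)
    K=C[m&(C[...,2]>.072)&(C[...,2]<.1)];print("knobs",K.shape)
    km,l=cv2.connectedComponentsWithStats((m&(C[...,2]>.06)&(C[...,2]<.1)).astype(np.uint8))[:2]
    for j in range(1,km):
        P=C[l==j]
        if len(P)>15: print(len(P),P.mean(0).round(3),P.min(0).round(3),P.max(0).round(3))
    c=cv2.resize(i[270:400,340:540] if n=="scene" else i[320:450,310:510],None,fx=4,fy=4,interpolation=cv2.INTER_CUBIC);save(c,n+"_knob.png")
E
```

```text
t 1.75 grasp [0.2036 0.5909 0.2457] xax [ 0.  0. -1.] yaw 70.99 F [ 1.1  0.6 -0.5] w 0.999 q [-1.34  0.43  0.03  1.57 -0.01  1.13 -0.08]
[[ 0.   -0.95  0.33]
 [ 0.    0.33  0.95]
 [-1.   -0.    0.  ]]
scene head [0.39  0.433 0.1  ] [0.577 0.544 0.301] 4128
foot ((578.42431640625, 367.271484375), (251.04803466796875, 407.27490234375), 74.484619140625)
knobs (273, 3)
130 [0.44  0.34  0.078] [0.421 0.321 0.06 ] [0.455 0.357 0.088]
188 [0.55  0.35  0.077] [0.532 0.33  0.061] [0.565 0.368 0.088]
side head [0.387 0.435 0.101] [0.577 0.547 0.3  ] 8724
foot ((548.3409423828125, 349.02923583984375), (331.1690979003906, 293.0729064941406), 4.620057582855225)
knobs (443, 3)
50 [0.435 0.335 0.08 ] [0.423 0.329 0.071] [0.447 0.342 0.083]
286 [0.55  0.352 0.075] [0.534 0.333 0.06 ] [0.564 0.37  0.084]
252 [0.489 0.483 0.078] [0.469 0.466 0.06 ] [0.499 0.49  0.099]
```

View pics/scene_knob.png

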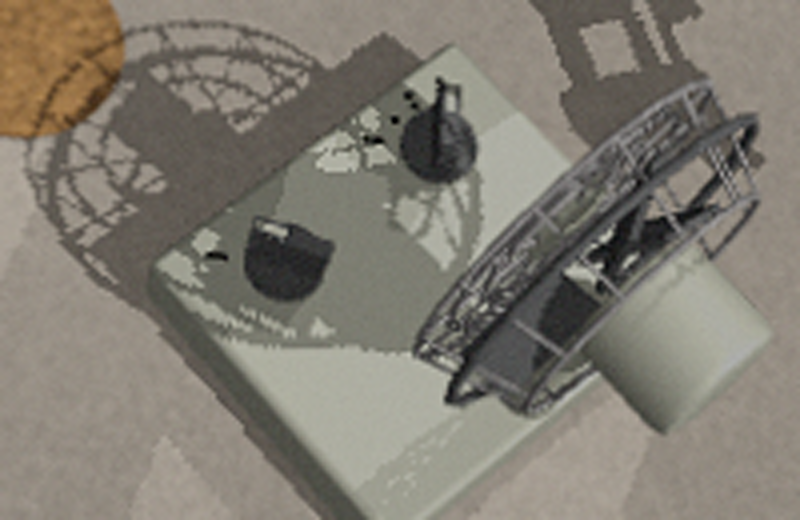

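View pics/side_knob.png

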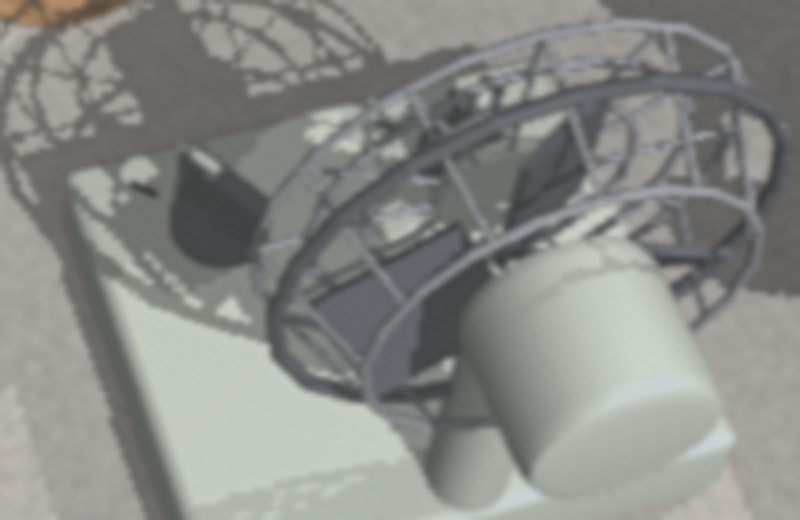

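```bash
python3 - <<'E'
from h import *
rows_to([.30,.32,.30],125)
E
```

```text
shift [ -54.3 -179.4 -224.7] turn [-54.02   0.     0.  ] n 6.3
```

>>> send_rows:
  rows:
    - [[-54, -179, -225, -54, 0, 0, 100], [-54, -179, -225, -54, 0, 0, 100], [-54, -179, -225, -54, 0, 0, 100], [-54, -179, -225, -54, 0, 0, 100], [-54, -179, -225, -54, 0, 0, 100], [-54, -179, -225, -54, 0, 0, 100], [-54, -179, -225, -54, 0, 0, 100], [-54, -179, -225, -54, 0, 0, 100]]
  grip_force: 20

```text
clock: 2.65
position: [0.3003, 0.3189, 0.2814]
ee_rot: [-1.642, 0.855, 1.641]
force: [0.0, 0.3, -1.1]
width: 0.998
```

```bash
python3 - <<'E'
from h import *
state();rows_to([.495,.32,.225],180)
E
```

```text
t 2.65 grasp [0.3003 0.3189 0.3004] xax [ 0.001  0.001 -1.   ] yaw 124.87 F [ 0.   0.3 -1.1] w 0.998 q [-0.91  0.08 -0.03  1.91  0.    1.15  1.24]
shift [  75.6 -160.3 -110.4] turn [-5.513e+01 -2.000e-02  1.000e-01] n 6.4
```

>>> send_rows:
  rows:
    - [[75, -160, -110, -55, 0, 0, 100], [75, -160, -110, -55, 0, 0, 100], [75, -160, -110, -55, 0, 0, 100], [75, -160, -110, -55, 0, 0, 100], [75, -160, -110, -55, 0, 0, 100], [75, -160, -110, -55, 0, 0, 100], [75, -160, -110, -55, 0, 0, 100], [75, -160, -110, -55, 0, 0, 100]]

```text
clock: 3.45
position: [0.4933, 0.3227, 0.2049]
ee_rot: [-2.22, -0.0, 2.223]
force: [0.2, 0.1, -0.2]
width: 0.996
```

```bash
python3 - <<'E'
from h import *
st=state();i,d=optics.get_image("wrist");save(i,"w1.png");np.savez("w1.npz",i=i,d=d)
cam=campose("wrist",st);C=cloud(cam,d)
for t in ["speed_grip","timer_grip"]:
    print(t,[(a["xy"],a["confidence"],at_z(cam,a["xy"],.07).round(4)) for a in finder.place_of("wrist",t)[:3]])
for x0,y0 in [(.44,.34),(.55,.352)]:
    P=C[(abs(C[...,0]-x0)<.035)&(abs(C[...,1]-y0)<.035)&(C[...,2]>.076)&(C[...,2]<.09)]
    print(len(P)); 
    if len(P)>10: print("top z",np.median(P[:,2]),cv2.minAreaRect((P[:,:2]*1000).astype(np.float32)))
E
```

```text
t 3.45 grasp [0.4933 0.3227 0.2239] xax [-0.001  0.    -1.   ] yaw -180.00 F [ 0.2  0.1 -0.2] w 0.996 q [-0.61  0.4  -0.08  1.69  0.04  1.06  2.44]
speed_grip [([385.4, 240.2], 0.89, array([0.4398, 0.3362, 0.07  ])), ([37.5, 69.9], 0.56, array([0.6935, 0.2097, 0.07  ]))]
timer_grip [([251.4, 253.0], 0.9, array([0.5464, 0.3468, 0.07  ]))]
817
top z 0.08142481210437791 ((437.79852294921875, 337.4901428222656), (42.11292266845703, 11.334306716918945), 50.258846282958984)
809
top z 0.08143338303128128 ((547.0386352539062, 347.1471862792969), (11.544682502746582, 41.90056228637695), 36.046329498291016)
```

View pics/w1.png

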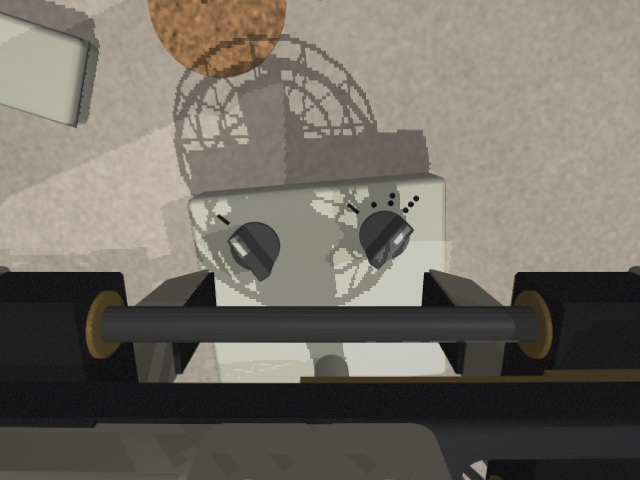

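```bash
python3 - <<'E'
from h import *
z=np.load("w1.npz");i,d=z["i"],z["d"]
cam=campose("wrist")
for n,uv,c in [("dashS",(352,208),(.4378,.3375)),("1",(373,204),(.4378,.3375)),("2",(391,200),(.4378,.3375)),("3",(411,204),(.4378,.3375)),("dashT",(222.5,219),(.547,.3471))]:
    p=at_z(cam,uv,.045)[:2]-c;print(n,np.degrees(np.arctan2(p[1],p[0]))%360,np.hypot(*p))
save(cv2.resize(i[180:300,190:450],(780,360),interpolation=cv2.INTER_CUBIC),"w1c.png")
E
```

```text
dashS 319.88055789883543 0.03520637999896663
1 289.7192496009914 0.02767788385434826
2 259.1330724908236 0.029952614579443933
3 228.92760354927918 0.03445354381735722
dashT 319.88125532548725 0.035907908342738305
```

View pics/w1c.png

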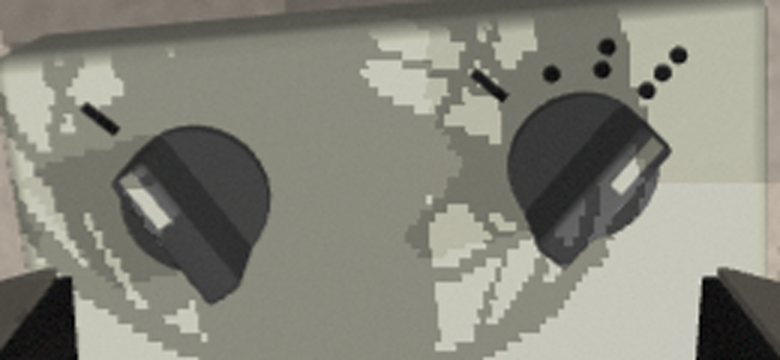

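Candidates: the speed knob is at wrist pixel (385,240), beside dash, one, two and three dots, and its pointer is at three dots. The timer knob is at (252,250), beside a single dash, and its pointer is near that dash, so it is at the off stop. I'll take the speed knob first, with the jaws across its bar.

```bash
python3 - <<'E'
from h import *
rows_to([.438,.337,.12],139)
z=np.load("w1.npz");C=cloud(campose("wrist"),z["d"])
for x0,y0 in [(.438,.3375),(.547,.347)]:
    P=C[(abs(C[...,0]-x0)<.03)&(abs(C[...,1]-y0)<.03)&(C[...,2]>.078)&(C[...,2]<.09)][:,:2]
    m=P.mean(0);w,v=np.linalg.eigh(np.cov((P-m).T));print(m,np.degrees(np.arctan2(v[1,1],v[0,1]))%180)
E
```

```text
shift [104.5 -14.6  55.3] turn [ 4.086e+01  2.000e-02 -0.000e+00] n 4.8
[0.43809831 0.33633633] 50.77329794358035
[0.54693115 0.3456682 ] 126.18451827580316
```

>>> send_rows:
  rows:
    - [[104, -15, 55, 41, 0, 0, 65], [104, -15, 55, 41, 0, 0, 65], [104, -15, 55, 41, 0, 0, 65], [104, -15, 55, 41, 0, 0, 65], [104, -15, 55, 41, 0, 0, 65], [104, -15, 55, 41, 0, 0, 65], [104, -15, 55, 41, 0, 0, 65], [104, -15, 55, 41, 0, 0, 65]]

```text
clock: 4.4
position: [0.4388, 0.3367, 0.102]
ee_rot: [-1.807, 0.673, 1.806]
force: [-0.2, 0.8, 0.8]
width: 0.647
```

```bash
python3 - <<'E'
from h import *
st=state();i,d=optics.get_image("wrist");save(i,"w2.png")
rows_to([.438,.337,.076],139)
E
```

```text
t 4.40 grasp [0.4388 0.3367 0.121 ] xax [ 0.  0. -1.] yaw 139.11 F [-0.2  0.8  0.8] w 0.647 q [-0.81  0.46  0.08  1.9  -0.05  0.79  1.72]
shift [45.   0.3  0.9] turn [0.08 0.   0.03] n 0.9
```

View pics/w2.png

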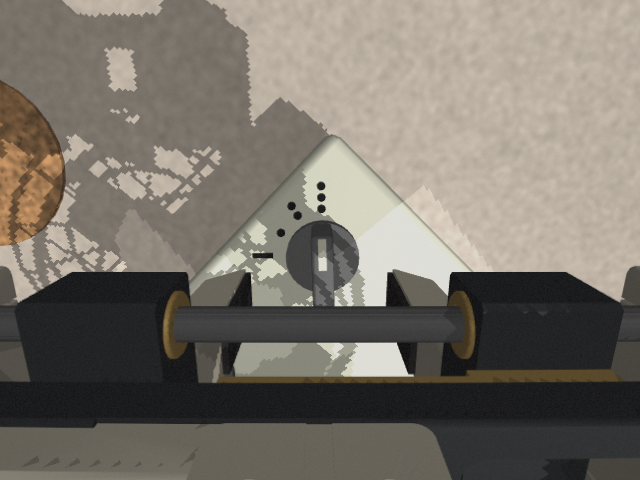

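The speed bar at (322,260) lies midway between the fingers and points at three dots. I descend and grip.

>>> send_rows:
  rows:
    - [[20, 0, 1, 0, 0, 0, 65], [45, 0, 1, 0, 0, 0, 65], [45, 0, 1, 0, 0, 0, 65], [45, 0, 1, 0, 0, 0, 5], [45, 0, 1, 0, 0, 0, 5], [45, 0, 1, 0, 0, 0, 5], [45, 0, 1, 0, 0, 0, 5], [45, 0, 1, 0, 0, 0, 5]]
  grip_force: 20

```text
clock: 5.25
position: [0.4382, 0.3374, 0.0573]
ee_rot: [-1.805, 0.674, 1.805]
force: [-0.1, -0.7, -0.6]
width: 0.264
```

```bash
python3 - <<'E'
from h import *
st=state()
E
```

```text
t 5.25 grasp [0.4382 0.3374 0.0763] xax [ 0.001  0.001 -1.   ] yaw 138.99 F [-0.1 -0.7 -0.6] w 0.264 q [-0.8   0.52  0.07  1.93 -0.05  0.69  1.72]
```

>>> send_rows:
  rows:
    - [[0, 0, 0, 0, 0, 0, 5], [0, 0, 0, 0, 0, 0, 5], [0, 0, 0, 0, 0, 0, 5], [0, 0, 0, 0, 0, 0, 5], [0, 0, 0, 0, 0, 0, 5], [0, 0, 0, -7, 0, 0, 5], [0, 0, 0, -14, 0, 0, 5], [0, 0, 0, -20, 0, 0, 5]]

```text
clock: 6.05
position: [0.4376, 0.3378, 0.0569]
ee_rot: [-2.024, 0.369, 2.024]
force: [-3.0, 2.5, 5.7]
width: 0.113
```

```bash
python3 - <<'E'
from h import *
st=state();print(st["ft_torque"])
E
```

```text
t 6.05 grasp [0.4376 0.3378 0.0759] xax [-0.     0.001 -1.   ] yaw 159.29 F [-3.   2.5  5.7] w 0.113 q [-0.73  0.52 -0.03  1.93  0.02  0.69  2.01]
[0.50323823 1.00883788 0.05460424]
```

>>> send_rows:
  rows:
    - [[0, 0, 0, -6, 0, 0, 5], [0, 0, 0, -12, 0, 0, 5], [0, 0, 0, -18, 0, 0, 5], [0, 0, 0, -24, 0, 0, 5], [0, 0, 0, -30, 0, 0, 5], [0, 0, 0, -36, 0, 0, 5], [0, 0, 0, -39, 0, 0, 5], [0, 0, 0, -39, 0, 0, 5]]

```text
clock: 6.85
position: [0.4382, 0.3378, 0.0569]
ee_rot: [2.053, 0.327, -2.051]
force: [-2.1, 3.2, 4.2]
width: 0.117
```

```bash
python3 - <<'E'
from h import *
st=state();print(st["ft_torque"])
E
```

```text
t 6.85 grasp [0.4382 0.3377 0.0759] xax [ 0.     0.001 -1.   ] yaw -161.98 F [-2.1  3.2  4.2] w 0.117 q [-0.6   0.53 -0.21  1.91  0.16  0.71  2.55]
[0.76555806 0.65487042 0.06552584]
```

Yaw reached 198°, about 59° of turn. I release and lift.

>>> send_rows:
  rows:
    - [[0, 0, 0, 0, 0, 0, 45], [0, 0, 0, 0, 0, 0, 45], [0, 0, 0, 0, 0, 0, 45], [0, 0, 0, 0, 0, 0, 45], [-40, 0, 0, 0, 0, 0, 45], [-80, 0, 0, 18, 0, 0, 45], [-120, 0, 0, 18, 0, 0, 80], [-120, 0, 0, 18, 0, 0, 80]]

```text
clock: 7.65
position: [0.4403, 0.3393, 0.1821]
ee_rot: [-2.223, -0.0, 2.208]
force: [-0.2, 0.6, -0.2]
width: 0.577
```

```bash
python3 - <<'E'
from h import *
st=state();i,d=optics.get_image("wrist");save(i,"w3.png")
C=cloud(campose("wrist",st),d)
for x0,y0 in [(.438,.3375),(.547,.347)]:
    P=C[(abs(C[...,0]-x0)<.03)&(abs(C[...,1]-y0)<.03)&(C[...,2]>.078)&(C[...,2]<.09)][:,:2]
    if len(P)<9: continue
    m=P.mean(0);w,v=np.linalg.eigh(np.cov((P-m).T));print(m,np.degrees(np.arctan2(v[1,1],v[0,1]))%180)
E
```

```text
t 7.65 grasp [0.4401 0.3392 0.2011] xax [ 0.007  0.006 -1.   ] yaw 179.67 F [-0.2  0.6 -0.2] w 0.577 q [-0.63  0.37 -0.16  1.8   0.07  0.97  2.32]
[0.43765707 0.3367145 ] 109.77495239628718
[0.54622035 0.34649264] 124.91667691285372
```

View pics/w3.png

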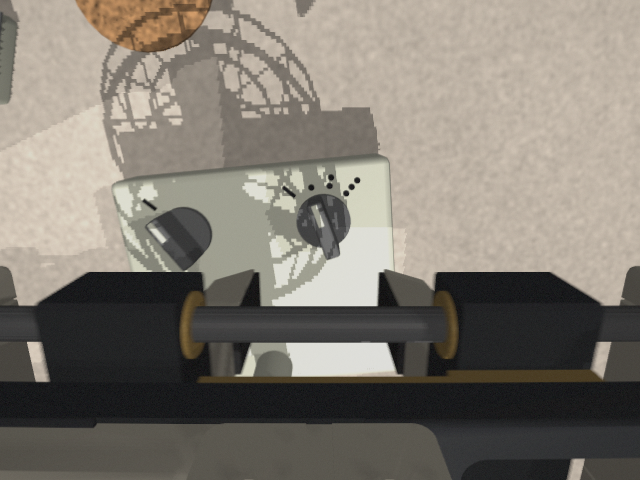

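The speed pointer is now at 289.8°, which is the one-dot mark. In the picture it aims at the single dot at (311,187). Next is cup1.

```bash
python3 - <<'E'
from h import *
rows_to([.50,-.0,.25],110)
for n in ["scene","side"]:
    i,d=optics.get_image(n);cam=campose(n);C=cloud(cam,d)
    r=finder.regions_of(n,"mat_top")
    hsv=cv2.cvtColor(i,cv2.COLOR_RGB2HSV)
    m=(hsv[...,0]>5)&(hsv[...,0]<20)&(hsv[...,1]>110)&(abs(C[...,0]-.58)<.08)&(abs(C[...,1]-.155)<.08)
    P=C[m];print(n,"mat",(P.min(0)+P.max(0))/2,P.mean(0),P.max(0)-P.min(0))
E
```

```text
shift [-52.4 338.  -61.8] turn [69.86 -0.1   0.32] n 8.1
scene mat [0.57923367 0.15007164 0.00475817] [0.58060357 0.15093837 0.00428778] [0.11384587 0.11412093 0.01599822]Traceback (most recent call last):
  File "<stdin>", line 8, in <module>
    return umr_minimum(a, axis, None, out, keepdims, initial, where)
ValueError: zero-size array to reduction operation minimum which has no identity
```

>>> send_rows:
  rows:
    - [[-52, 338, -62, 70, 0, 0.3, 100], [-52, 338, -62, 70, 0, 0.3, 100], [-52, 338, -62, 70, 0, 0.3, 100], [-52, 338, -62, 70, 0, 0.3, 100], [-52, 338, -62, 70, 0, 0.3, 100], [-52, 338, -62, 70, 0, 0.3, 100], [-52, 338, -62, 70, 0, 0.3, 100], [-52, 338, -62, 70, 0, 0.3, 100]]

```text
clock: 8.7
position: [0.5003, -0.0087, 0.2286]
ee_rot: [-1.47, 1.028, 1.466]
force: [0.8, 1.0, 0.1]
width: 1.0
```

```bash
python3 - <<'E'
from h import *
state();rows_to([.5,-.347,.25],90)
E
```

```text
t 8.70 grasp [ 0.5003 -0.0086  0.2476] xax [-0.003 -0.007 -1.   ] yaw 110.36 F [0.8 1.  0.1] w 1.000 q [-0.27  0.23  0.22  1.88 -0.05  1.04  1.89]
shift [ 1.000e-01  1.180e+02 -3.171e+02] turn [20.36 -0.39 -0.23] n 6.8
```

>>> send_rows:
  rows:
    - [[0, 118, -317, 20.4, -0.4, -0.2, 100], [0, 118, -317, 20.4, -0.4, -0.2, 100], [0, 118, -317, 20.4, -0.4, -0.2, 100], [0, 118, -317, 20.4, -0.4, -0.2, 100], [0, 118, -317, 20.4, -0.4, -0.2, 100], [0, 118, -317, 20.4, -0.4, -0.2, 100], [0, 118, -317, 20.4, -0.4, -0.2, 100], [0, 118, -317, 20.4, -0.4, -0.2, 100]]

```text
clock: 9.5
position: [0.5019, -0.3456, 0.2284]
ee_rot: [-1.212, 1.209, 1.218]
force: [-0.5, -0.3, -0.5]
width: 0.999
```

```bash
cat >> h.py <<'E'
def cups(name,tag=None):
    st=arm.observe();i,d=optics.get_image(name);cam=campose(name,st);C=cloud(cam,d)
    if tag: save(i,tag)
    hsv=cv2.cvtColor(i,cv2.COLOR_RGB2HSV)
    m=((hsv[...,0]>105)&(hsv[...,0]<130)&(hsv[...,1]>120)).astype(np.uint8)
    k,l,s,c=cv2.connectedComponentsWithStats(m)
    for j in range(1,k):
        if s[j,4]>60:
            P=C[l==j];P=P[np.isfinite(P[:,0])]
            if len(P)<20 or P[:,0].mean()>.82: continue
            rim=P[P[:,2]>np.percentile(P[:,2],97)-.005]
            f=lambda x:np.hypot(rim[:,0]-x[0],rim[:,1]-x[1])-x[2]
            from scipy.optimize import least_squares
            x=least_squares(f,[*rim[:,:2].mean(0),.025],loss="soft_l1",f_scale=.001).x
            print(name,s[j].tolist(),"z %.3f"%np.percentile(P[:,2],97),"fit",x[:2].round(4),"diam %.4f"%(2*x[2]),"bbox mid",((rim.max(0)+rim.min(0))/2).round(3)[:2],"ext",(rim.max(0)-rim.min(0)).round(3)[:2])
E
python3 - <<'E'
from h import *
state();cups("wrist","w4.png");cups("scene");cups("side")
E
```

```text
t 9.50 grasp [ 0.5019 -0.3456  0.2474] xax [-0.004  0.    -1.   ] yaw 90.41 F [-0.5 -0.3 -0.5] w 0.999 q [ 0.23  0.42  0.42  1.63 -0.18  1.13  2.27]
wrist [590, 157, 50, 63, 2398] z 0.056 fit [ 0.4783 -0.0494] diam 0.0561 bbox mid [ 0.481 -0.07 ] ext [0.047 0.018]
wrist [454, 169, 72, 56, 3122] z 0.058 fit [ 0.4854 -0.1928] diam 0.0456 bbox mid [ 0.486 -0.192] ext [0.047 0.049]
wrist [277, 175, 77, 77, 4596] z 0.054 fit [ 0.5026 -0.35  ] diam 0.0653 bbox mid [ 0.503 -0.35 ] ext [0.069 0.067]
scene [255, 107, 26, 31, 638] z 0.056 fit [ 0.5047 -0.3479] diam 0.0649 bbox mid [ 0.506 -0.349] ext [0.068 0.07 ]
scene [294, 144, 19, 27, 408] z 0.059 fit [ 0.4872 -0.189 ] diam 0.0462 bbox mid [ 0.488 -0.19 ] ext [0.048 0.05 ]
scene [258, 165, 11, 22, 198] z 0.063 fit [ 0.6024 -0.1882] diam 0.0256 bbox mid [ 0.602 -0.189] ext [0.026 0.03 ]
scene [325, 180, 24, 30, 575] z 0.057 fit [ 0.4794 -0.0451] diam 0.0568 bbox mid [ 0.48  -0.045] ext [0.057 0.06 ]
scene [287, 213, 15, 25, 311] z 0.062 fit [ 0.6106 -0.0216] diam 0.0351 bbox mid [ 0.611 -0.022] ext [0.037 0.037]
side [298, 116, 26, 31, 393] z 0.052 fit [ 0.5041 -0.3454] diam 0.0648 bbox mid [ 0.505 -0.345] ext [0.055 0.072]
side [322, 156, 19, 30, 230] z 0.056 fit [ 0.4862 -0.1874] diam 0.0447 bbox mid [ 0.489 -0.187] ext [0.037 0.05 ]
side [337, 197, 25, 34, 342] z 0.054 fit [ 0.4791 -0.0442] diam 0.0553 bbox mid [ 0.483 -0.044] ext [0.046 0.06 ]
side [283, 215, 15, 12, 92] z 0.058 fit [ 0.6099 -0.0208] diam 0.0349 bbox mid [ 0.611 -0.021] ext [0.028 0.037]
```

View pics/w4.png

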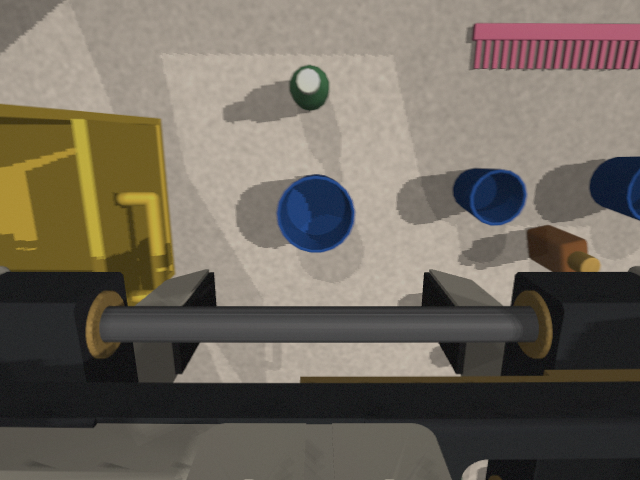

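The wrist picture shows cup1 at (316,213), the widest blue rim, with the roll-on at (309,88) and the crate handle at (140,200). I check the crate clearance.

```bash
python3 - <<'E'
from h import *
for n in ["wrist","scene"]:
    st=arm.observe();i,d=optics.get_image(n);C=cloud(campose(n,st),d);h=cv2.cvtColor(i,cv2.COLOR_RGB2HSV)
    P=C[(h[...,0]>20)&(h[...,0]<35)&(h[...,1]>150)&(C[...,2]>.03)&(C[...,1]<-.38)&(C[...,0]<.8)]
    print(n,np.percentile(P,[0,1,99,100],axis=0).round(3))
    Q=P[(P[:,0]>.45)&(P[:,0]<.56)];print(Q.max(0) if len(Q) else 0)
rows_to([.503,-.349,.12],90)
E
```

```text
wrist [[ 0.42  -0.624  0.03 ]
 [ 0.421 -0.548  0.034]
 [ 0.553 -0.439  0.194]
 [ 0.573 -0.387  0.307]]
[ 0.55998223 -0.38700672  0.30677871]
scene [[ 0.163 -0.705  0.03 ]
 [ 0.426 -0.701  0.032]
 [ 0.583 -0.439  0.202]
 [ 0.798 -0.381  0.341]]
[ 0.55993682 -0.38062179  0.34085319]
shift [128.2   1.9 -12.4] turn [ 0.96  0.28 -0.1 ] n 2.6
```

The body would come within 1 mm of the crate at yaw 90, so I use yaw 20 for cup1.

```bash
python3 - <<'E'
from h import *
rows_to([.503,-.349,.25],25);rows_to([.503,-.349,.25],20)
E
```

```text
shift [ -1.8   2.1 -11.7] turn [65.96  0.2  -0.25] n 7.7
shift [ -1.8   2.1 -11.7] turn [70.96  0.19 -0.26] n 8.3
```

>>> send_rows:
  rows:
    - [[-3, 2, -3, 65, 0, 0, 100], [-3, 2, -3, 65, 0, 0, 100], [-3, 2, -3, 65, 0, 0, 100], [-3, 2, -3, 65, 0, 0, 100], [-3, 2, -3, 65, 0, 0, 100], [-3, 2, -3, 65, 0, 0, 100], [-3, 2, -3, 65, 0, 0, 100], [-3, 2, -3, 65, 0, 0, 100]]

```text
clock: 10.55
position: [0.5033, -0.3402, 0.2329]
ee_rot: [-0.348, 1.542, 0.355]
force: [-0.4, -0.5, 0.4]
width: 0.999
```

```bash
python3 - <<'E'
from h import *
state();cups("wrist","w5.png");rows_to([.503,-.349,.046],25)
E
```

```text
t 10.55 grasp [ 0.5034 -0.3402  0.2519] xax [-0.001  0.004 -1.   ] yaw 25.66 F [-0.4 -0.5  0.4] w 0.999 q [ 0.04  0.46  0.69  1.65 -0.32  1.16  1.26]
wrist [352, 5, 60, 71, 3281] z 0.058 fit [ 0.4862 -0.1926] diam 0.0457 bbox mid [ 0.487 -0.192] ext [0.047 0.049]
wrist [468, 87, 57, 35, 1393] z 0.062 fit [ 0.6009 -0.1918] diam 0.0261 bbox mid [ 0.601 -0.192] ext [0.03  0.028]
wrist [277, 181, 76, 77, 4521] z 0.054 fit [ 0.5028 -0.3498] diam 0.0655 bbox mid [ 0.503 -0.35 ] ext [0.068 0.069]
shift [205.8  -8.8  -4.4] turn [ 0.47  0.08 -0.25] n 4.1
```

>>> send_rows:
  rows:
    - [[50, -9, -4, 0.5, 0, -0.2, 100], [100, -9, -4, 0.5, 0, -0.2, 100], [150, -9, -4, 0.5, 0, -0.2, 100], [180, -9, -4, 0.5, 0, -0.2, 100], [206, -9, -4, 0.5, 0, -0.2, 100], [206, -9, -4, 0.5, 0, -0.2, 100], [206, -9, -4, 0.5, 0, -0.2, 100], [206, -9, -4, 0.5, 0, -0.2, 60]]
  grip_force: 12

```text
clock: 11.4
position: [0.504, -0.3516, 0.0288]
ee_rot: [-0.349, 1.54, 0.346]
force: [-0.0, -0.0, 0.6]
width: 0.952
```

>>> send_rows:
  rows:
    - [[0, 0, 0, 0, 0, 0, 50], [0, 0, 0, 0, 0, 0, 50], [0, 0, 0, 0, 0, 0, 50], [0, 0, 0, 0, 0, 0, 50], [0, 0, 0, 0, 0, 0, 50], [-10, 0, 0, 0, 0, 0, 50], [-60, 0, 0, 0, 0, 0, 50], [-110, 0, 0, 0, 0, 0, 50]]

```text
clock: 12.2
position: [0.5017, -0.3508, 0.1379]
ee_rot: [-0.345, 1.545, 0.348]
force: [1.8, -0.6, 0.5]
width: 0.74
```

```bash
python3 - <<'E'
from h import *
state();i,d=optics.get_image("wrist");save(i,"w6.png");rows_to([.579,.151,.2],25)
E
```

```text
t 12.20 grasp [ 0.5017 -0.3508  0.1569] xax [-0.002  0.001 -1.   ] yaw 25.31 F [ 1.8 -0.6  0.5] w 0.740 q [ 0.09  0.56  0.64  1.75 -0.4   0.97  1.33]
shift [-35.8 425.1 282.8] turn [0.25 0.32 0.44] n 10.2
```

View pics/w6.png

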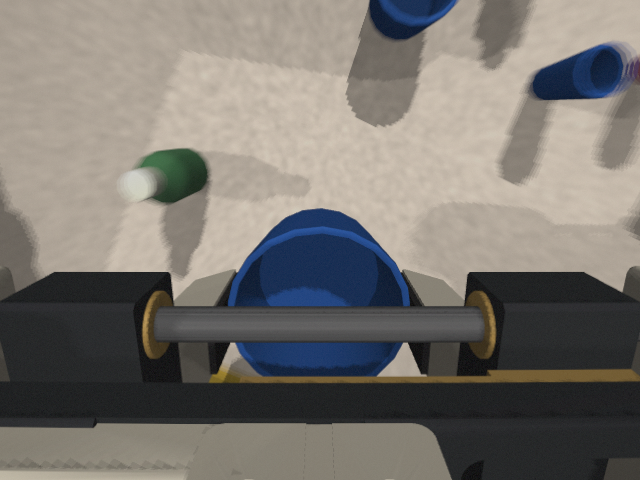

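Cup1 is held, with its rim centred at (320,290). I carry it to the mat.

>>> send_rows:
  rows:
    - [[-36, 0, 0, 0, 0, 0, 50], [-36, 45, 30, 0, 0, 0, 50], [-36, 85, 56, 0, 0, 0, 50], [-36, 127, 84, 0, 0, 0, 50], [-36, 168, 112, 0, 0, 0, 50], [-36, 210, 140, 0, 0, 0, 50], [-36, 251, 168, 0, 0, 0, 50], [-36, 260, 173, 0, 0, 0, 50]]

```text
clock: 13.05
position: [0.5486, -0.0351, 0.1732]
ee_rot: [-0.351, 1.541, 0.355]
force: [0.3, -0.6, -0.2]
width: 0.744
```

```bash
python3 - <<'E'
from h import *
state();rows_to([.579,.151,.1],25);rows_to([.579,.151,.1],20)
E
```

```text
t 13.05 grasp [ 0.5485 -0.0352  0.1922] xax [ 0.001  0.003 -1.   ] yaw 25.79 F [ 0.3 -0.6 -0.2] w 0.744 q [-0.52  0.41  0.67  1.87 -0.31  0.97  0.74]
shift [ 92.8 154.1 108.2] turn [ 0.79  0.11 -0.16] n 4.2
shift [ 92.8 154.1 108.2] turn [ 5.79  0.1  -0.16] n 4.2
```

>>> send_rows:
  rows:
    - [[30, 38, 27, 0.8, 0, 0, 50], [60, 77, 54, 0.8, 0, 0, 50], [85, 116, 81, 0.8, 0, 0, 50], [93, 154, 108, 0.8, 0, 0, 50], [93, 154, 108, 0.8, 0, 0, 50], [115, 154, 108, 0.8, 0, 0, 50], [130, 154, 108, 0.8, 0, 0, 50], [130, 154, 108, 0.8, 0, 0, 50]]

```text
clock: 13.85
position: [0.5783, 0.1419, 0.0417]
ee_rot: [-0.336, 1.547, 0.335]
force: [-0.7, 0.5, -0.3]
width: 0.745
```

```bash
python3 - <<'E'
from h import *
state();rows_to([.579,.151,.0505],25)
i,d=optics.get_image("side");save(i[250:350,260:400].repeat(5,0).repeat(5,1),"s2.png")
i,d=optics.get_image("wrist");save(i,"w7.png")
E
```

```text
t 13.85 grasp [0.5783 0.142  0.0607] xax [-0.002 -0.001 -1.   ] yaw 24.48 F [-0.7  0.5 -0.3] w 0.745 q [-0.7   0.65  0.55  1.86 -0.47  0.77  0.53]
shift [10.2  7.9  4.4] turn [-0.52 -0.15  0.  ] n 0.3
```

View pics/s2.png

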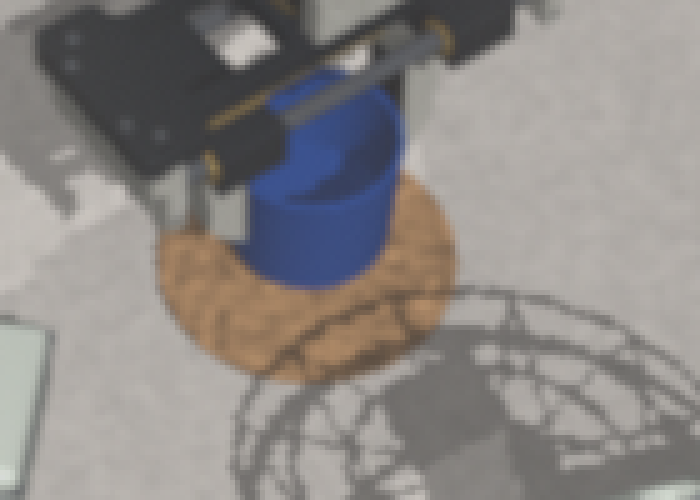

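View pics/w7.png

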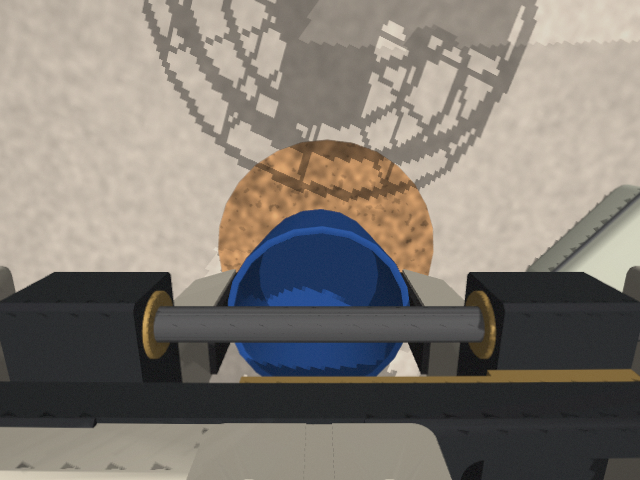

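>>> send_rows:
  rows:
    - [[4, 9, 4, 0, 0, 0, 50], [8, 9, 4, 0, 0, 0, 50], [10, 9, 4, 0, 0, 0, 50], [10, 9, 4, 0, 0, 0, 50], [10, 9, 4, 0, 0, 0, 85], [10, 9, 4, 0, 0, 0, 85], [10, 9, 4, 0, 0, 0, 95], [10, 9, 4, 0, 0, 0, 95]]

```text
clock: 14.75
position: [0.5798, 0.153, 0.0334]
ee_rot: [-0.336, 1.543, 0.336]
force: [-0.6, -1.0, 0.0]
width: 0.939
```

```bash
python3 - <<'E'
from h import *
state()
E
```

```text
t 14.75 grasp [0.5797 0.153  0.0524] xax [ 0.001  0.    -1.   ] yaw 24.52 F [-0.6 -1.   0. ] w 0.939 q [-0.71  0.66  0.54  1.86 -0.48  0.75  0.53]
```

Lift, then back off toward cup2 so cup1 can be measured.

>>> send_rows:
  rows:
    - [[-40, 0, 0, 0, 0, 0, 100], [-90, 0, 0, 0, 0, 0, 100], [-140, 0, 0, 0, 0, 0, 100], [-170, -10, -10, 0, 0, 0, 100], [-170, -40, -30, 0, 0, 0, 100], [-170, -60, -40, 0, 0, 0, 100], [-170, -60, -40, 0, 0, 0, 100], [-170, -60, -40, 0, 0, 0, 100]]

```text
clock: 15.55
position: [0.568, 0.0816, 0.2034]
ee_rot: [-0.334, 1.544, 0.335]
force: [-0.3, 0.6, 0.4]
width: 1.0
```

```bash
python3 - <<'E'
from h import *
state();cups("wrist","w8.png");cups("side");cups("scene","sc8.png")
rows_to([.48,-.046,.2],25);rows_to([.48,-.046,.2],20)
E
```

```text
t 15.55 grasp [0.568  0.0816 0.2224] xax [ 0.001  0.001 -1.   ] yaw 24.47 F [-0.3  0.6  0.4] w 1.000 q [-0.73  0.42  0.69  1.77 -0.31  1.05  0.5 ]
wrist [326, 95, 89, 92, 6390] z 0.058 fit [0.5781 0.1532] diam 0.0655 bbox mid [0.578 0.153] ext [0.069 0.068]
wrist [131, 261, 71, 45, 876] z 0.057 fit [ 0.4791 -0.047 ] diam 0.0564 bbox mid [ 0.461 -0.038] ext [0.024 0.037]
wrist [303, 300, 22, 6, 85] z 0.014 fit [ 0.6095 -0.0242] diam 0.0342 bbox mid [ 0.603 -0.011] ext [0.014 0.007]
wrist [291, 342, 44, 22, 735] z 0.061 fit [ 0.6089 -0.0233] diam 0.0355 bbox mid [0.59  0.029] ext [0.076 0.143]
side [326, 174, 14, 12, 105] z 0.032 fit [-13.5083  69.1841] diam 141.4956 bbox mid [ 0.483 -0.168] ext [0.022 0.009]
side [337, 197, 25, 34, 457] z 0.055 fit [ 0.4803 -0.0439] diam 0.0553 bbox mid [ 0.483 -0.044] ext [0.048 0.059]
side [282, 214, 16, 23, 195] z 0.059 fit [ 0.6104 -0.0196] diam 0.0349 bbox mid [ 0.612 -0.02 ] ext [0.03  0.041]
side [306, 272, 33, 42, 677] z 0.056 fit [0.5792 0.1569] diam 0.0650 bbox mid [0.581 0.157] ext [0.054 0.07 ]
scene [294, 144, 19, 27, 404] z 0.059 fit [ 0.487  -0.1891] diam 0.0466 bbox mid [ 0.488 -0.189] ext [0.048 0.051]
scene [258, 165, 11, 22, 194] z 0.064 fit [ 0.6027 -0.1878] diam 0.0259 bbox mid [ 0.602 -0.188] ext [0.026 0.033]
scene [325, 183, 12, 17, 110] z 0.303 fit [-33.941  -13.2636] diam 74.0449 bbox mid [0.587 0.097] ext [0.008 0.019]
scene [338, 194, 10, 16, 71] z 0.289 fit [0.5655 0.1562] diam 0.0753 bbox mid [0.583 0.128] ext [0.03 0.02]
scene [286, 213, 16, 25, 311] z 0.061 fit [ 0.6105 -0.0217] diam 0.0349 bbox mid [ 0.611 -0.021] ext [0.036 0.037]
scene [332, 258, 31, 36, 867] z 0.059 fit [0.5789 0.1544] diam 0.0654 bbox mid [0.579 0.155] ext [0.067 0.069]
shift [  21.8  -80.6 -133.8] turn [-0.38  0.04 -0.02] n 3.2
shift [  21.8  -80.6 -133.8] turn [ 4.62  0.04 -0.02] n 3.2
```

View pics/w8.png

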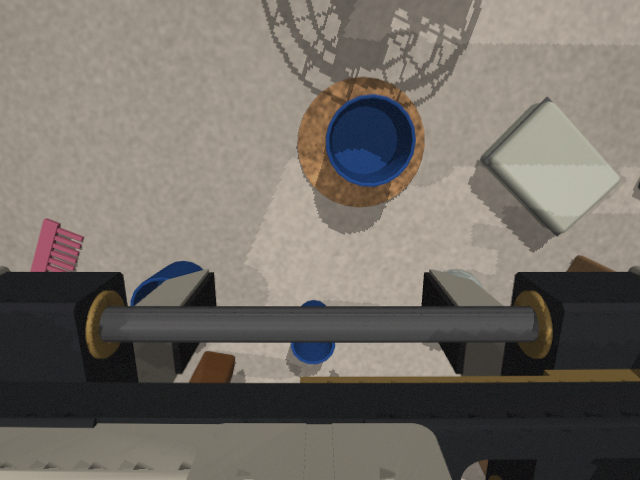

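Cup1 stands on the mat at (0.578, 0.153), seen at (370,140), and upright. Now cup2.

>>> send_rows:
  rows:
    - [[0, -81, -134, 0, 0, 0, 100], [0, -81, -134, 0, 0, 0, 100], [0, -81, -134, 0, 0, 0, 100], [0, -81, -134, 0, 0, 0, 100], [20, -81, -134, 0, 0, 0, 100], [20, -81, -134, 0, 0, 0, 100], [20, -81, -134, 0, 0, 0, 100], [20, -81, -134, 0, 0, 0, 100]]

```text
clock: 16.5
position: [0.4804, -0.047, 0.1835]
ee_rot: [-0.337, 1.543, 0.337]
force: [-0.1, 0.6, 0.6]
width: 1.001
```

```bash
python3 - <<'E'
from h import *
state();cups("wrist","w9.png")
rows_to([.479,-.047,.053],25)
E
```

```text
t 16.50 grasp [ 0.4804 -0.047   0.2025] xax [ 0.001  0.    -1.   ] yaw 24.60 F [-0.1  0.6  0.6] w 1.001 q [-0.6   0.29  0.74  2.01 -0.24  0.93  0.7 ]
wrist [496, 0, 131, 79, 8585] z 0.058 fit [0.5775 0.1524] diam 0.0662 bbox mid [0.578 0.148] ext [0.07  0.061]
wrist [278, 182, 77, 79, 4638] z 0.056 fit [ 0.478  -0.0477] diam 0.0557 bbox mid [ 0.478 -0.048] ext [0.059 0.059]
wrist [440, 229, 67, 60, 2642] z 0.060 fit [ 0.6083 -0.0237] diam 0.0360 bbox mid [ 0.609 -0.022] ext [0.039 0.035]
wrist [226, 343, 58, 40, 2074] z 0.058 fit [ 0.4854 -0.1906] diam 0.0455 bbox mid [ 0.485 -0.187] ext [0.047 0.04 ]
shift [149.6   0.7  -1.5] turn [-0.41  0.08  0.03] n 3.0
```

View pics/w9.png

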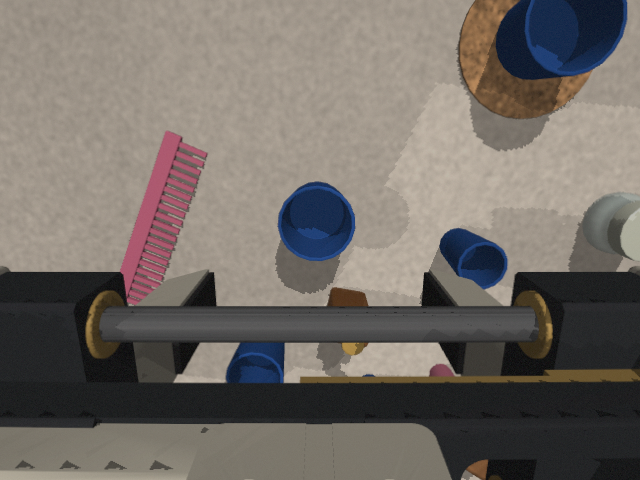

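>>> send_rows:
  rows:
    - [[50, 0, -2.7, 0, 0, 0, 95], [95, 0, -2.7, 0, 0, 0, 95], [130, 0, -2.7, 0, 0, 0, 95], [145.5, 0, -2.7, 0, 0, 0, 95], [145.5, 0, -2.7, 0, 0, 0, 95], [145.5, 0, -2.7, 0, 0, 0, 45], [145.5, 0, -2.7, 0, 0, 0, 45], [145.5, 0, -2.7, 0, 0, 0, 45]]

```text
clock: 17.35
position: [0.4784, -0.0485, 0.0388]
ee_rot: [-0.336, 1.541, 0.336]
force: [0.6, -0.8, -0.6]
width: 0.737
```

>>> send_rows:
  rows:
    - [[0, 0, 0, 0, 0, 0, 45], [0, 0, 0, 0, 0, 0, 45], [0, 0, 0, 0, 0, 0, 45], [0, 0, 0, 0, 0, 0, 45], [0, 0, 0, 0, 0, 0, 45], [-10, 0, 0, 0, 0, 0, 45], [-60, 0, 0, 0, 0, 0, 45], [-110, 0, 0, 0, 0, 0, 45]]

```text
clock: 18.15
position: [0.476, -0.0491, 0.1487]
ee_rot: [-0.335, 1.547, 0.335]
force: [1.4, 1.0, -0.3]
width: 0.64
```

```bash
python3 - <<'E'
from h import *
state();i,d=optics.get_image("wrist");save(i,"w10.png");rows_to([.5785,.153,.2],25)
i,d=optics.get_image("side");save(i[130:280,250:450].repeat(4,0).repeat(4,1),"s10.png")
E
```

```text
t 18.15 grasp [ 0.476  -0.0491  0.1677] xax [-0.002 -0.001 -1.   ] yaw 24.47 F [ 1.4  1.  -0.3] w 0.640 q [-0.58  0.34  0.74  2.06 -0.3   0.85  0.76]
shift [-24.4 144.6 173.8] turn [-0.63  0.4   0.16] n 4.5
```

View pics/w10.png

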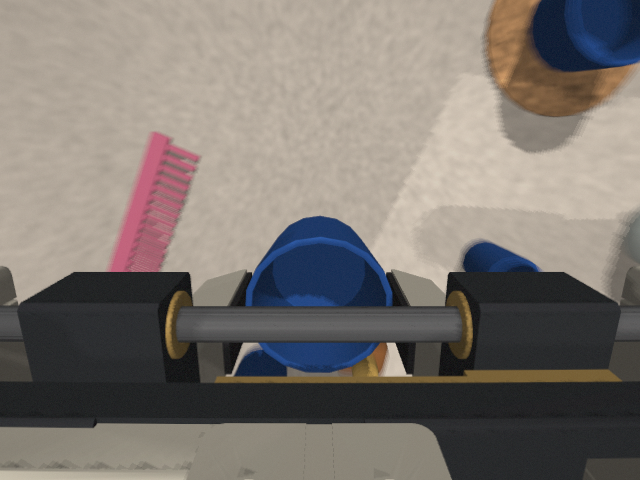

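View pics/s10.png

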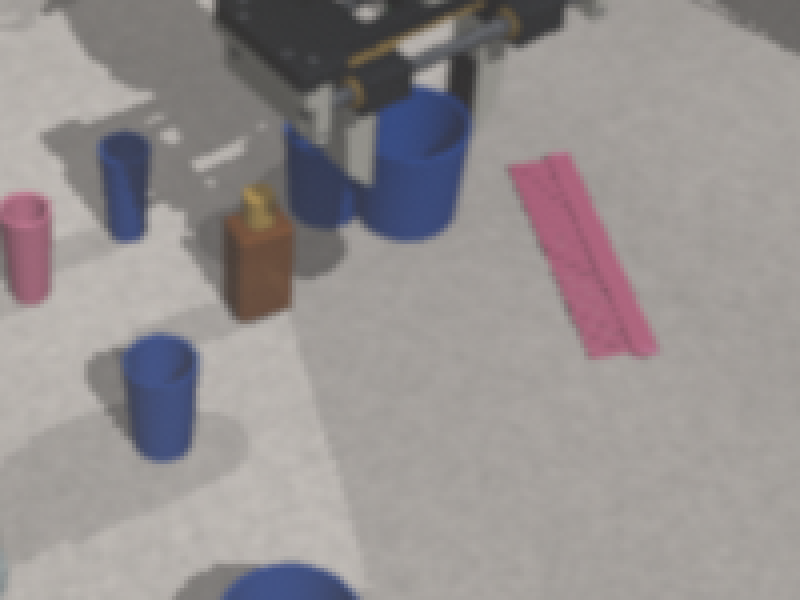

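Cup2 is held level. I move it over cup1.

>>> send_rows:
  rows:
    - [[-24, 36, 43, -0.6, 0.4, 0, 45], [-24, 72, 87, -0.6, 0.4, 0, 45], [-24, 108, 130, -0.6, 0.4, 0, 45], [-24, 144, 174, -0.6, 0.4, 0, 45], [-24, 144.5, 174, -0.6, 0.4, 0, 45], [-24, 144.5, 174, -0.6, 0.4, 0, 45], [-24, 144.5, 174, -0.6, 0.4, 0, 45], [-24, 144.5, 174, -0.6, 0.4, 0, 45]]

```text
clock: 19.05
position: [0.5751, 0.1535, 0.1718]
ee_rot: [-0.345, 1.55, 0.341]
force: [-0.5, 0.2, -1.3]
width: 0.639
```

```bash
python3 - <<'E'
from h import *
state();rows_to([.5785,.153,.12],24.5)
E
```

```text
t 19.05 grasp [0.5752 0.1536 0.1908] xax [-0.006 -0.003 -1.   ] yaw 25.04 F [-0.5  0.2 -1.3] w 0.639 q [-0.82  0.5   0.69  1.75 -0.36  1.03  0.44]
shift [70.8 -1.9  3.4] turn [ 0.54 -0.4   0.03] n 1.4
```

>>> send_rows:
  rows:
    - [[30, -2, 3.4, 0.5, -0.4, 0, 45], [60, -2, 3.4, 0.5, -0.4, 0, 45], [71, -2, 3.4, 0.5, -0.4, 0, 45], [71, -2, 3.4, 0.5, -0.4, 0, 45], [71, -2, 3.4, 0.5, -0.4, 0, 45], [71, -2, 3.4, 0.5, -0.4, 0, 45], [71, -2, 3.4, 0.5, -0.4, 0, 45], [71, -2, 3.4, 0.5, -0.4, 0, 45]]

```text
clock: 19.85
position: [0.5796, 0.1546, 0.1015]
ee_rot: [-0.337, 1.542, 0.338]
force: [-0.1, -0.2, -0.7]
width: 0.641
```

```bash
python3 - <<'E'
from h import *
state();rows_to([.5785,.153,.0805],24.5)
i,d=optics.get_image("side");save(i[210:360,230:430].repeat(4,0).repeat(4,1),"s11.png")
i,d=optics.get_image("wrist");save(i,"w11.png")
E
```

```text
t 19.85 grasp [0.5796 0.1546 0.1205] xax [ 0.002  0.001 -1.   ] yaw 24.64 F [-0.1 -0.2 -0.7] w 0.641 q [-0.78  0.58  0.63  1.82 -0.44  0.88  0.49]
shift [40.  -1.  -1.8] turn [0.14 0.13 0.  ] n 0.8
```

View pics/s11.png

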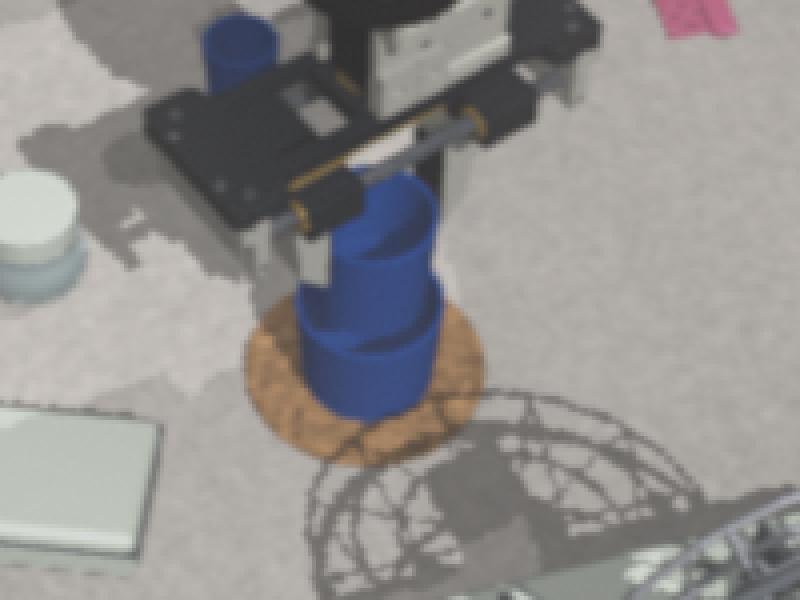

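View pics/w11.png

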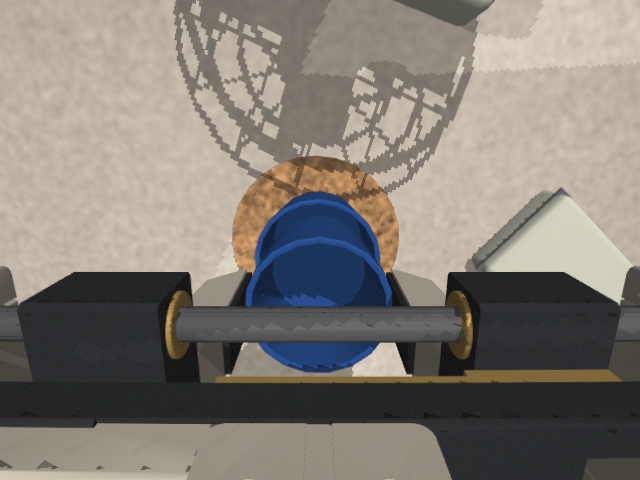

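Cup2 sits over cup1's mouth and is aligned in both views. I lower and release.

>>> send_rows:
  rows:
    - [[12, -1, -1, 0, 0, 0, 45], [24, -1, -1, 0, 0, 0, 45], [34, -1, -1, 0, 0, 0, 45], [39, -1, -1, 0, 0, 0, 45], [39.5, -1, -1, 0, 0, 0, 45], [39.5, -1, -1, 0, 0, 0, 45], [39.5, -1, -1, 0, 0, 0, 45], [39.5, -1, -1, 0, 0, 0, 45]]

```text
clock: 20.75
position: [0.579, 0.1533, 0.0617]
ee_rot: [-0.337, 1.543, 0.337]
force: [-0.1, -0.2, 0.1]
width: 0.638
```

>>> send_rows:
  rows:
    - [[0, 0, 0, 0, 0, 0, 75], [0, 0, 0, 0, 0, 0, 75], [0, 0, 0, 0, 0, 0, 85], [0, 0, 0, 0, 0, 0, 90], [0, 0, 0, 0, 0, 0, 90], [-40, 0, 0, 0, 0, 0, 90], [-90, 0, 0, 0, 0, 0, 90], [-140, 0, 0, 0, 0, 0, 90]]

```text
clock: 21.55
position: [0.5781, 0.1528, 0.2025]
ee_rot: [-0.337, 1.545, 0.336]
force: [0.9, 0.6, 0.1]
width: 0.9
```

```bash
python3 - <<'E'
from h import *
state();cups("wrist","w12.png");cups("scene");cups("side","s12.png");rows_to([.487,-.19,.2],25)
E
```

```text
t 21.55 grasp [0.5781 0.1528 0.2215] xax [-0.    -0.001 -1.   ] yaw 24.60 F [0.9 0.6 0.1] w 0.900 q [-0.83  0.47  0.71  1.71 -0.34  1.08  0.42]
wrist [278, 175, 86, 85, 5631] z 0.072 fit [0.5776 0.1534] diam 0.0558 bbox mid [0.578 0.153] ext [0.059 0.059]
wrist [257, 359, 34, 24, 531] z 0.053 fit [ 0.6084 -0.0223] diam 0.0345 bbox mid [ 0.599 -0.01 ] ext [0.013 0.011]
scene [294, 144, 19, 27, 409] z 0.059 fit [ 0.4871 -0.1884] diam 0.0459 bbox mid [ 0.487 -0.19 ] ext [0.049 0.051]
scene [258, 165, 11, 22, 196] z 0.064 fit [ 0.6033 -0.1884] diam 0.0262 bbox mid [ 0.603 -0.187] ext [0.027 0.03 ]
scene [287, 212, 15, 26, 305] z 0.062 fit [ 0.6108 -0.0215] diam 0.0354 bbox mid [ 0.612 -0.021] ext [0.038 0.038]
scene [332, 256, 31, 38, 898] z 0.073 fit [0.5781 0.1544] diam 0.0556 bbox mid [0.579 0.154] ext [0.057 0.059]
side [276, 164, 11, 19, 154] z 0.060 fit [ 0.603  -0.1861] diam 0.0258 bbox mid [ 0.602 -0.187] ext [0.024 0.03 ]
side [307, 269, 32, 45, 650] z 0.070 fit [0.5789 0.1567] diam 0.0553 bbox mid [0.583 0.156] ext [0.05 0.06]
shift [  22.1 -273.1 -228.4] turn [-0.37  0.43  0.01] n 7.1
```

View pics/w12.png

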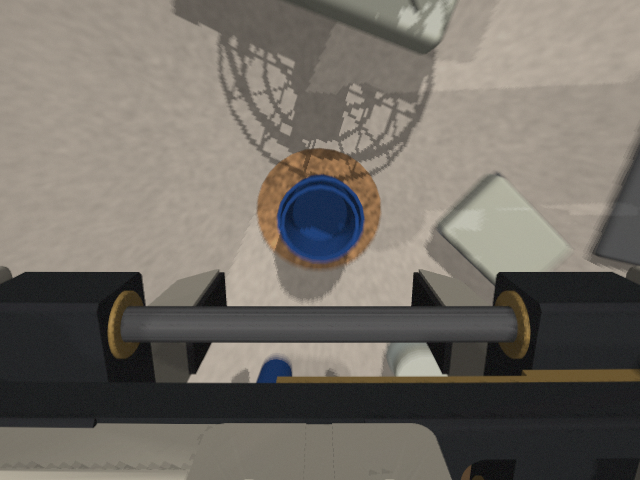

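Cup2 is seated, with its rim at 72 mm as expected. Next is cup3.

>>> send_rows:
  rows:
    - [[0, -273, -228, 0, 0.4, 0, 80], [0, -273, -228, 0, 0.4, 0, 80], [0, -273, -228, 0, 0.4, 0, 80], [0, -273, -228, 0, 0.4, 0, 80], [20, -273, -228, 0, 0.4, 0, 80], [20, -273, -228, 0, 0.4, 0, 80], [20, -273, -228, 0, 0.4, 0, 80], [20, -273, -228, 0, 0.4, 0, 80]]

```text
clock: 22.5
position: [0.4814, -0.1963, 0.1801]
ee_rot: [-0.333, 1.554, 0.328]
force: [0.1, 0.5, 0.8]
width: 0.798
```

```bash
python3 - <<'E'
from h import *
state();cups("wrist","w13.png")
rows_to([.486,-.191,.059],25)
E
```

```text
t 22.50 grasp [ 0.4815 -0.1962  0.1991] xax [-0.008 -0.005 -1.   ] yaw 24.11 F [0.1 0.5 0.8] w 0.798 q [-0.3   0.38  0.78  1.93 -0.31  0.97  1.04]
wrist [530, 46, 97, 60, 4370] z 0.060 fit [ 0.6085 -0.0244] diam 0.0359 bbox mid [ 0.609 -0.024] ext [0.039 0.039]
wrist [297, 185, 65, 69, 3372] z 0.058 fit [ 0.4855 -0.1914] diam 0.0457 bbox mid [ 0.486 -0.192] ext [0.048 0.049]
wrist [432, 247, 50, 52, 1366] z 0.062 fit [ 0.6005 -0.1903] diam 0.0261 bbox mid [ 0.6   -0.188] ext [0.027 0.025]
shift [140.1   1.6   5.9] turn [-0.79 -0.48  0.01] n 2.8
```

View pics/w13.png

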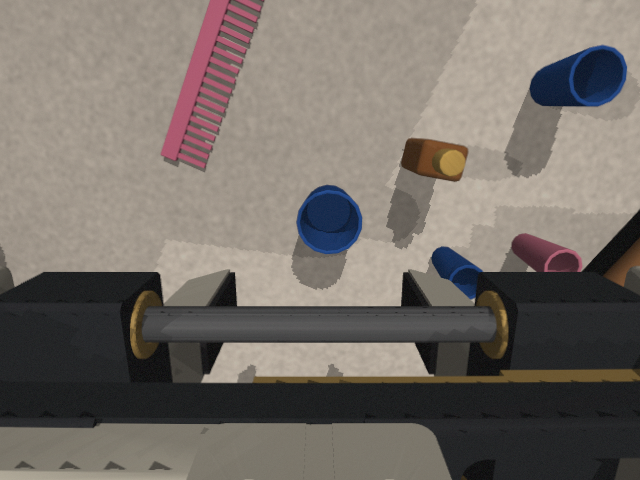

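>>> send_rows:
  rows:
    - [[40, 1.5, 5.5, -0.8, -0.5, 0, 78], [80, 1.5, 5.5, -0.8, -0.5, 0, 78], [115, 1.5, 5.5, -0.8, -0.5, 0, 78], [139, 1.5, 5.5, -0.8, -0.5, 0, 78], [140, 1.5, 5.5, -0.8, -0.5, 0, 78], [140, 1.5, 5.5, -0.8, -0.5, 0, 78], [140, 1.5, 5.5, -0.8, -0.5, 0, 35], [140, 1.5, 5.5, -0.8, -0.5, 0, 35]]

```text
clock: 23.35
position: [0.4897, -0.1867, 0.0423]
ee_rot: [-0.348, 1.538, 0.348]
force: [0.9, 1.2, 0.7]
width: 0.654
```

```bash
python3 - <<'E'
from h import *
state()
E
```

```text
t 23.35 grasp [ 0.4896 -0.1867  0.0613] xax [ 0.005  0.001 -1.   ] yaw 25.46 F [0.9 1.2 0.7] w 0.654 q [-0.17  0.57  0.6   2.05 -0.52  0.67  1.22]
```

>>> send_rows:
  rows:
    - [[0, 0, 0, 0, 0, 0, 35], [0, 0, 0, 0, 0, 0, 35], [0, 0, 0, 0, 0, 0, 35], [0, 0, 0, 0, 0, 0, 35], [0, 0, 0, 0, 0, 0, 35], [0, 0, 0, 0, 0, 0, 35], [-50, 0, 0, 0, 0, 0, 35], [-100, 0, 0, 0, 0, 0, 35]]

```text
clock: 24.15
position: [0.4871, -0.1867, 0.1412]
ee_rot: [-0.346, 1.544, 0.349]
force: [1.7, -0.0, 0.1]
width: 0.528
```

```bash
python3 - <<'E'
from h import *
state();i,d=optics.get_image("wrist");save(i,"w14.png");rows_to([.578,.153,.21],24.5)
E
```

```text
t 24.15 grasp [ 0.4871 -0.1867  0.1602] xax [-0.002  0.001 -1.   ] yaw 25.39 F [ 1.7 -0.   0.1] w 0.528 q [-0.28  0.43  0.74  1.97 -0.37  0.88  1.1 ]
shift [-41.6 271.8 225.5] turn [0.81 0.44 0.25] n 7.1
```

View pics/w14.png

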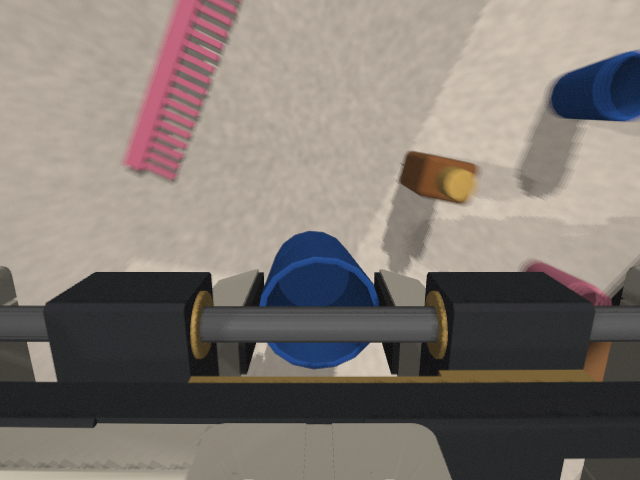

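```bash
python3 - <<'E'
from h import *
rows_to([.577,.155,.21],25)
E
```

```text
shift [-41.6 274.  225.4] turn [0.31 0.44 0.25] n 7.1
```

>>> send_rows:
  rows:
    - [[-42, 30, 25, 0.4, 0.4, 0, 35], [-42, 70, 58, 0.4, 0.4, 0, 35], [-42, 110, 91, 0.4, 0.4, 0, 35], [-42, 150, 124, 0.4, 0.4, 0, 35], [-42, 190, 157, 0.4, 0.4, 0, 35], [-42, 230, 190, 0.4, 0.4, 0, 35], [-42, 274, 225, 0.4, 0.4, 0, 35], [-42, 274, 225, 0.4, 0.4, 0, 35]]

```text
clock: 25.0
position: [0.5738, 0.1637, 0.1829]
ee_rot: [-0.347, 1.547, 0.349]
force: [0.1, -0.1, -0.8]
width: 0.527
```

```bash
python3 - <<'E'
from h import *
state();rows_to([.577,.155,.14],25)
E
```

```text
t 25.00 grasp [0.5739 0.1637 0.2019] xax [-0.005  0.    -1.   ] yaw 25.41 F [ 0.1 -0.1 -0.8] w 0.527 q [-0.85  0.5   0.72  1.74 -0.37  1.05  0.44]
shift [61.9 -9.3 -0.6] turn [ 0.41 -0.24 -0.11] n 1.3
```

>>> send_rows:
  rows:
    - [[20, 0, 0, 0, 0, 0, 35], [40, 0, 0, 0, 0, 0, 35], [60, 0, 0, 0, 0, 0, 35], [60, 0, 0, 0, 0, 0, 35], [60, 0, 0, 0, 0, 0, 35], [60, 0, 0, 0, 0, 0, 35], [60, 0, 0, 0, 0, 0, 35], [60, 0, 0, 0, 0, 0, 35]]

```text
clock: 25.8
position: [0.5741, 0.1571, 0.1244]
ee_rot: [-0.343, 1.546, 0.342]
force: [0.9, 0.2, -1.8]
width: 0.527
```

```bash
python3 - <<'E'
from h import *
state();rows_to([.577,.155,.096],25)
i,d=optics.get_image("wrist");save(i,"w15.png")
E
```

```text
t 25.80 grasp [0.5742 0.1572 0.1434] xax [-0.003 -0.001 -1.   ] yaw 25.03 F [ 0.9  0.2 -1.8] w 0.527 q [-0.82  0.56  0.68  1.8  -0.43  0.93  0.49]
shift [47.4 -3.2  1.9] turn [ 0.03 -0.17 -0.  ] n 1.0
```

View pics/w15.png

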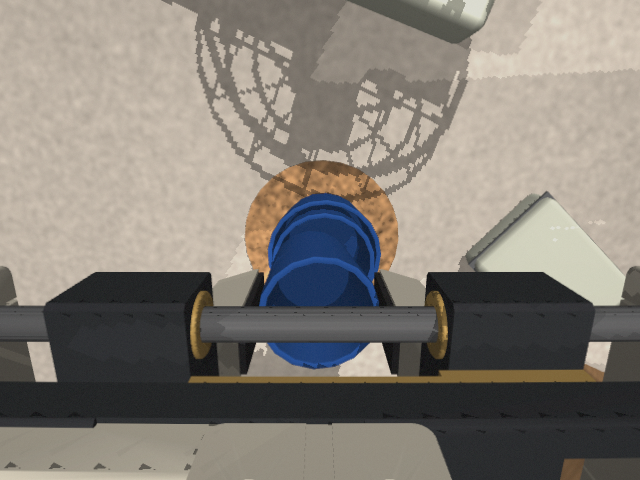

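>>> send_rows:
  rows:
    - [[0, -3, 2, 0, 0, 0, 35], [5, -3, 2, 0, 0, 0, 35], [15, -3, 2, 0, 0, 0, 35], [25, -3, 2, 0, 0, 0, 35], [35, -3, 2, 0, 0, 0, 35], [44, -3, 2, 0, 0, 0, 35], [48, -3, 2, 0, 0, 0, 35], [48, -3, 2, 0, 0, 0, 35]]

```text
clock: 26.65
position: [0.5762, 0.155, 0.0748]
ee_rot: [-0.344, 1.549, 0.342]
force: [0.2, -0.0, -0.1]
width: 0.519
```

```bash
python3 - <<'E'
from h import *
state();rows_to([.577,.155,.095],25)
i,d=optics.get_image("wrist");save(i,"w16.png")
E
```

```text
t 26.65 grasp [0.5763 0.155  0.0938] xax [-0.005 -0.002 -1.   ] yaw 25.02 F [ 0.2 -0.  -0.1] w 0.519 q [-0.78  0.62  0.63  1.84 -0.48  0.84  0.53]
shift [-1.2 -0.3  0.7] turn [ 0.02 -0.31  0.  ] n 0.0
```

View pics/w16.png

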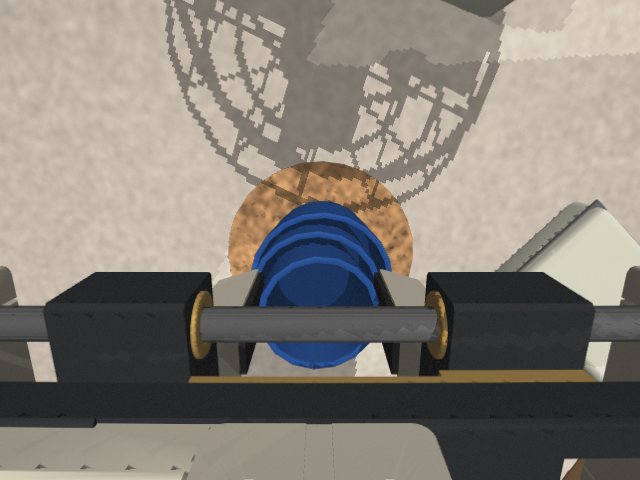

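No contact force and it is inside. I release.

>>> send_rows:
  rows:
    - [[0, 0, 0, 0, 0, 0, 65], [0, 0, 0, 0, 0, 0, 65], [0, 0, 0, 0, 0, 0, 75], [0, 0, 0, 0, 0, 0, 75], [0, 0, 0, 0, 0, 0, 75], [-40, 0, 0, 0, 0, 0, 75], [-90, 0, 0, 0, 0, 0, 75], [-140, 0, 0, 0, 0, 0, 75]]

```text
clock: 27.5
position: [0.5766, 0.155, 0.2169]
ee_rot: [-0.344, 1.549, 0.341]
force: [0.9, 0.7, 0.8]
width: 0.752
```

```bash
python3 - <<'E'
from h import *
state();cups("wrist","w17.png");cups("scene");cups("side");rows_to([.609,-.023,.2],25);rows_to([.609,-.023,.2],90)
E
```

```text
t 27.50 grasp [0.5767 0.155  0.2359] xax [-0.005 -0.003 -1.   ] yaw 25.00 F [0.9 0.7 0.8] w 0.752 q [-0.86  0.47  0.75  1.69 -0.34  1.12  0.42]
wrist [280, 177, 82, 81, 5177] z 0.086 fit [0.5741 0.1506] diam 0.0459 bbox mid [0.574 0.15 ] ext [0.049 0.049]
wrist [260, 353, 33, 23, 586] z 0.054 fit [ 0.6093 -0.0246] diam 0.0392 bbox mid [ 0.603 -0.01 ] ext [0.021 0.012]
scene [258, 165, 11, 22, 197] z 0.063 fit [ 0.6026 -0.1884] diam 0.0260 bbox mid [ 0.603 -0.189] ext [0.029 0.03 ]
scene [287, 213, 15, 25, 312] z 0.061 fit [ 0.6109 -0.0219] diam 0.0350 bbox mid [ 0.612 -0.022] ext [0.036 0.038]
scene [332, 253, 31, 40, 930] z 0.086 fit [0.5746 0.1517] diam 0.0459 bbox mid [0.575 0.152] ext [0.048 0.047]
side [276, 164, 11, 13, 109] z 0.061 fit [ 0.6029 -0.1862] diam 0.0241 bbox mid [ 0.603 -0.186] ext [0.021 0.03 ]
side [281, 219, 16, 25, 150] z 0.058 fit [ 0.6106 -0.019 ] diam 0.0341 bbox mid [ 0.62  -0.014] ext [0.015 0.028]
side [311, 264, 28, 50, 674] z 0.084 fit [0.575  0.1538] diam 0.0454 bbox mid [0.576 0.154] ext [0.046 0.049]
shift [  38.1 -174.3  -48.6] turn [0.03 0.13 0.01] n 3.7
shift [  38.1 -174.3  -48.6] turn [-64.97   0.1    0.09] n 7.6
```

View pics/w17.png

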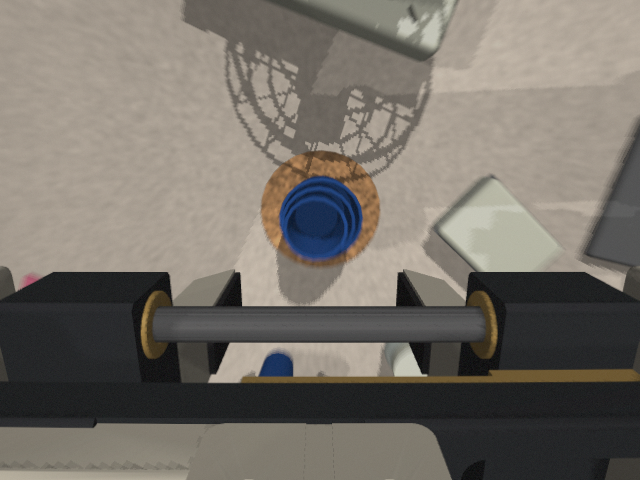

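Cup3 is seated, with its rim at 86 mm as expected. Now cup4.

>>> send_rows:
  rows:
    - [[0, -60, -17, 0, 0, 0, 70], [0, -110, -31, 0, 0, 0, 70], [10, -150, -42, 0, 0, 0, 70], [38, -174, -49, 0, 0, 0, 70], [38, -174, -49, 0, 0, 0, 70], [38, -174, -49, 0, 0, 0, 70], [38, -174, -49, 0, 0, 0, 70], [38, -174, -49, 0, 0, 0, 70]]

```text
clock: 28.45
position: [0.6065, -0.0213, 0.178]
ee_rot: [-0.345, 1.547, 0.344]
force: [-0.2, 0.9, 0.3]
width: 0.7
```

```bash
python3 - <<'E'
from h import *
state();cups("wrist","w18.png")
rows_to([.6085,-.0235,.062],25)
E
```

```text
t 28.45 grasp [ 0.6066 -0.0213  0.197 ] xax [-0.003 -0.001 -1.   ] yaw 25.17 F [-0.2  0.9  0.3] w 0.700 q [-0.54  0.52  0.73  1.72 -0.39  1.05  0.76]
wrist [344, 0, 96, 39, 2581] z 0.073 fit [0.5714 0.162 ] diam 0.0776 bbox mid [0.585 0.131] ext [0.035 0.018]
wrist [297, 198, 52, 59, 2287] z 0.061 fit [ 0.609  -0.0233] diam 0.0359 bbox mid [ 0.609 -0.023] ext [0.039 0.039]
wrist [221, 352, 33, 31, 567] z 0.049 fit [-16.4046  13.625 ] diam 43.7946 bbox mid [ 0.591 -0.183] ext [0.005 0.008]
shift [135.2  -2.7   1.4] turn [ 0.17 -0.2  -0.01] n 2.7
```

View pics/w18.png

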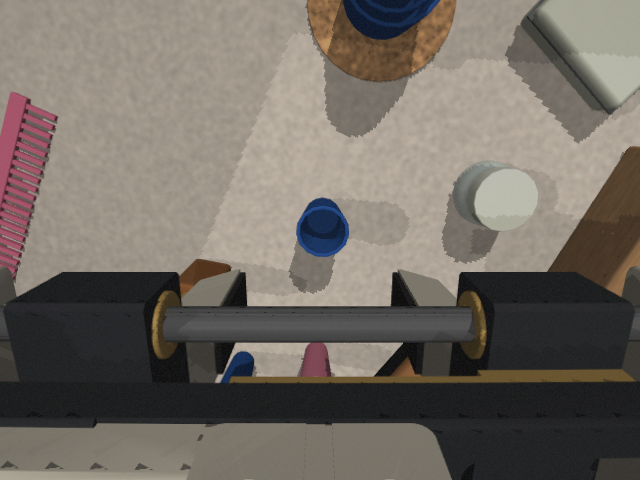

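>>> send_rows:
  rows:
    - [[40, -2.5, 1.5, 0, -0.2, 0, 70], [80, -2.5, 1.5, 0, -0.2, 0, 70], [115, -2.5, 1.5, 0, -0.2, 0, 70], [134, -2.5, 1.5, 0, -0.2, 0, 70], [134, -2.5, 1.5, 0, -0.2, 0, 70], [134, -2.5, 1.5, 0, -0.2, 0, 70], [134, -2.5, 1.5, 0, -0.2, 0, 70], [134, -2.5, 1.5, 0, -0.2, 0, 30]]

```text
clock: 29.3
position: [0.6092, -0.0248, 0.0453]
ee_rot: [-0.343, 1.542, 0.342]
force: [-0.4, 0.3, 0.2]
width: 0.65
```

```bash
python3 - <<'E'
from h import *
state();rows_to([.6085,-.0235,.063],25)
E
```

```text
t 29.30 grasp [ 0.6091 -0.0248  0.0643] xax [ 0.002 -0.    -1.   ] yaw 25.05 F [-0.4  0.3  0.2] w 0.650 q [-0.45  0.68  0.61  1.83 -0.53  0.8   0.87]
shift [ 1.3  1.5 -0. ] turn [0.05 0.09 0.05] n 0.0
```

>>> send_rows:
  rows:
    - [[0, 0, 0, 0, 0, 0, 25], [0, 0, 0, 0, 0, 0, 25], [0, 0, 0, 0, 0, 0, 25], [0, 0, 0, 0, 0, 0, 25], [0, 0, 0, 0, 0, 0, 25], [0, 0, 0, 0, 0, 0, 25], [0, 0, 0, 0, 0, 0, 25], [0, 0, 0, 0, 0, 0, 25]]

```text
clock: 30.1
position: [0.6085, -0.025, 0.0441]
ee_rot: [-0.343, 1.544, 0.342]
force: [1.3, 0.4, 4.2]
width: 0.429
```

```bash
python3 - <<'E'
from h import *
state()
E
```

```text
t 30.10 grasp [ 0.6085 -0.025   0.0631] xax [ 0. -0. -1.] yaw 25.03 F [1.3 0.4 4.2] w 0.429 q [-0.45  0.68  0.61  1.83 -0.53  0.8   0.87]
```

```bash
python3 - <<'E'
from h import *
rows_to([.5745,.1496,.18],25)
E
```

```text
shift [-117.   172.5   43.1] turn [ 0.03 -0.01  0.02] n 4.3
```

>>> send_rows:
  rows:
    - [[-30, 0, 0, 0, 0, 0, 25], [-80, 0, 0, 0, 0, 0, 25], [-117, 30, 8, 0, 0, 0, 25], [-117, 75, 18, 0, 0, 0, 25], [-117, 120, 30, 0, 0, 0, 25], [-117, 155, 39, 0, 0, 0, 25], [-117, 172.5, 43, 0, 0, 0, 25], [-117, 172.5, 43, 0, 0, 0, 25]]

```text
clock: 30.9
position: [0.5725, 0.1534, 0.1598]
ee_rot: [-0.346, 1.546, 0.348]
force: [0.3, 0.3, -0.2]
width: 0.429
```

>>> send_rows:
  rows:
    - [[20, 0, 0, 0, 0, 0, 25], [30, 0, 0, 0, 0, 0, 25], [30, 0, 0, 0, 0, 0, 25], [30, 0, 0, 0, 0, 0, 25], [30, 0, 0, 0, 0, 0, 25], [30, 0, 0, 0, 0, 0, 25], [30, 0, 0, 0, 0, 0, 25], [30, 0, 0, 0, 0, 0, 25]]

```text
clock: 31.7
position: [0.5743, 0.1496, 0.131]
ee_rot: [-0.343, 1.544, 0.343]
force: [0.2, 0.4, -0.9]
width: 0.431
```

```bash
python3 - <<'E'
from h import *
state();rows_to([.5745,.1496,.109],25)
i,d=optics.get_image("wrist");save(i,"w19.png")
E
```

```text
t 31.70 grasp [0.5743 0.1496 0.15  ] xax [-0. -0. -1.] yaw 25.04 F [ 0.2  0.4 -0.9] w 0.431 q [-0.82  0.55  0.7   1.81 -0.43  0.94  0.51]
shift [41.  -0.1  0.2] turn [ 0.04 -0.02 -0.  ] n 0.8
```

View pics/w19.png

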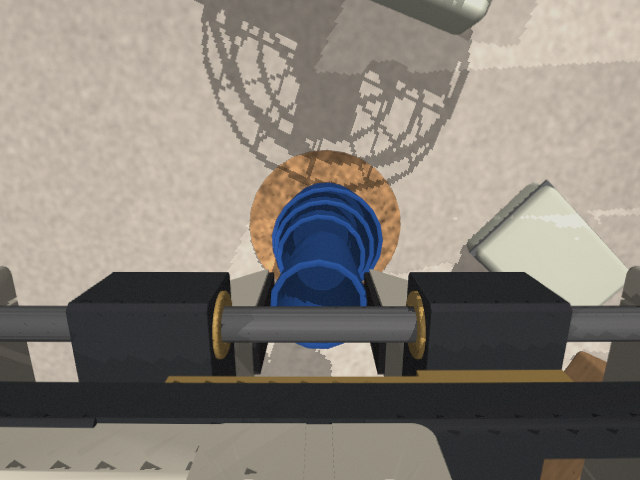

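>>> send_rows:
  rows:
    - [[8, 0, 0, 0, 0, 0, 25], [16, 0, 0, 0, 0, 0, 25], [25, 0, 0, 0, 0, 0, 25], [34, 0, 0, 0, 0, 0, 25], [42, 0, 0, 0, 0, 0, 25], [42, 0, 0, 0, 0, 0, 25], [42, 0, 0, 0, 0, 0, 25], [42, 0, 0, 0, 0, 0, 25]]

```text
clock: 32.55
position: [0.5744, 0.1495, 0.0891]
ee_rot: [-0.343, 1.544, 0.342]
force: [0.6, -0.3, -0.5]
width: 0.429
```

```bash
python3 - <<'E'
from h import *
state()
E
```

```text
t 32.55 grasp [0.5744 0.1495 0.1081] xax [-0. -0. -1.] yaw 25.02 F [ 0.6 -0.3 -0.5] w 0.429 q [-0.79  0.6   0.66  1.84 -0.48  0.86  0.54]
```

>>> send_rows:
  rows:
    - [[0, 0, 0, 0, 0, 0, 55], [0, 0, 0, 0, 0, 0, 55], [0, 0, 0, 0, 0, 0, 65], [0, 0, 0, 0, 0, 0, 65], [0, 0, 0, 0, 0, 0, 65], [-40, 0, 0, 0, 0, 0, 65], [-80, 0, 0, 0, 0, 0, 65], [-120, 0, 0, 0, 0, 0, 65]]

```text
clock: 33.35
position: [0.5739, 0.1493, 0.21]
ee_rot: [-0.343, 1.545, 0.342]
force: [0.1, 0.1, 0.5]
width: 0.65
```

```bash
python3 - <<'E'
from h import *
state();cups("wrist","w20.png");cups("scene");rows_to([.602,-.19,.2],90)
E
```

```text
t 33.35 grasp [0.5739 0.1493 0.229 ] xax [-0.001 -0.001 -1.   ] yaw 25.01 F [0.1 0.1 0.5] w 0.650 q [-0.87  0.47  0.76  1.72 -0.36  1.1   0.44]
wrist [284, 173, 84, 83, 5412] z 0.100 fit [0.5751 0.1511] diam 0.0360 bbox mid [0.575 0.151] ext [0.039 0.039]
scene [258, 165, 11, 22, 198] z 0.063 fit [ 0.6028 -0.1878] diam 0.0261 bbox mid [ 0.604 -0.189] ext [0.028 0.032]
scene [332, 252, 31, 41, 938] z 0.100 fit [0.5755 0.1521] diam 0.0359 bbox mid [0.575 0.153] ext [0.037 0.038]
shift [  32.4 -318.1 -121.3] turn [-65.     0.36   0.29] n 7.6
```

View pics/w20.png

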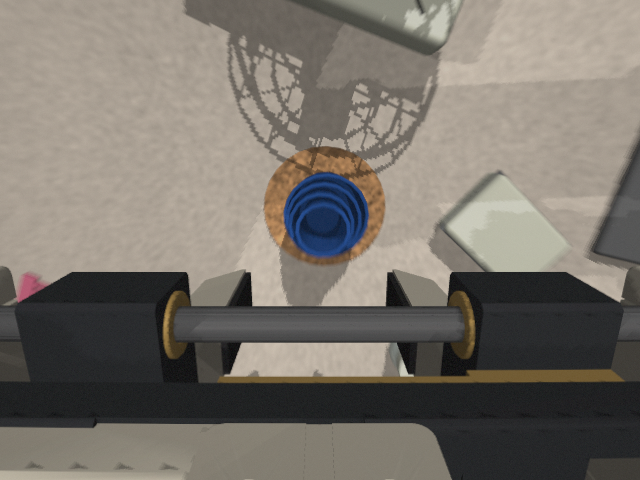

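Cup4 is seated with its rim at 100 mm. Cup5 is next: the blue one at (0.602, -0.189), not the pink one at (0.66, -0.14). Yaw -20 keeps the fingers clear of the pink one and the cologne.

```bash
python3 - <<'E'
from h import *
rows_to([.602,-.189,.21],-20)
E
```

```text
shift [  22.4 -317.2 -120.8] turn [45.    0.43 -0.12] n 6.8
```

>>> send_rows:
  rows:
    - [[0, -45, -17, 6, 0, 0, 65], [0, -85, -32, 12, 0, 0, 65], [0, -125, -48, 18, 0, 0, 65], [0, -165, -63, 24, 0, 0, 65], [0, -205, -78, 30, 0, 0, 65], [0, -245, -93, 36, 0, 0, 65], [10, -285, -108, 42, 0, 0, 65], [20, -317, -121, 45, 0, 0, 65]]

```text
clock: 34.25
position: [0.5985, -0.1915, 0.1883]
ee_rot: [0.277, 1.553, -0.278]
force: [0.1, 0.1, -0.3]
width: 0.649
```

>>> send_rows:
  rows:
    - [[0, 0, 0, 0, 0, 0, 65], [0, 0, 0, 0, 0, 0, 65], [0, 0, 0, 0, 0, 0, 65], [0, 0, 0, 0, 0, 0, 65], [0, 0, 0, 0, 0, 0, 65], [0, 0, 0, 0, 0, 0, 65], [0, 0, 0, 0, 0, 0, 65], [0, 0, 0, 0, 0, 0, 65]]

```text
clock: 35.05
position: [0.5987, -0.1887, 0.1889]
ee_rot: [0.273, 1.554, -0.274]
force: [-0.1, 1.1, -0.7]
width: 0.647
```

```bash
python3 - <<'E'
from h import *
state();cups("wrist","w21.png")
rows_to([.602,-.189,.065],-20)
E
```

```text
t 35.05 grasp [ 0.5987 -0.1887  0.2079] xax [-0.001 -0.    -1.   ] yaw -19.95 F [-0.1  1.1 -0.7] w 0.647 q [-0.36  0.61  0.93  1.66 -0.53  1.14  0.36]
wrist [305, 199, 38, 44, 1241] z 0.063 fit [ 0.6016 -0.1901] diam 0.0260 bbox mid [ 0.602 -0.19 ] ext [0.028 0.029]
shift [142.9   1.    3.3] turn [ 0.04 -0.03  0.03] n 2.9
```

View pics/w21.png

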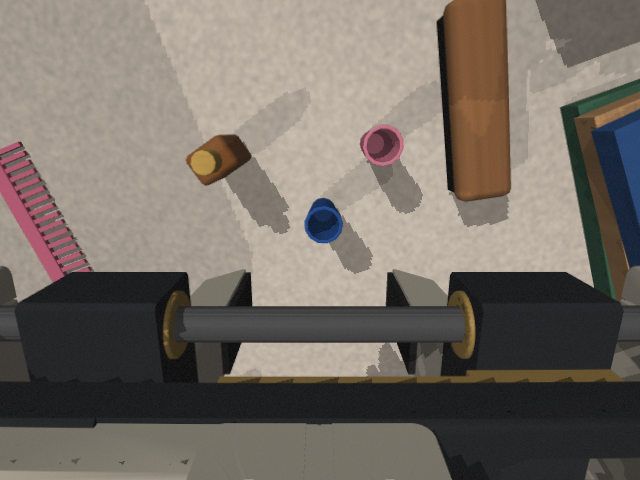

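Blue cup5 is at (323,221) and the pink one at (381,146), well clear of the finger paths.

>>> send_rows:
  rows:
    - [[40, 0, 3.2, 0, 0, 0, 65], [80, 0, 3.2, 0, 0, 0, 65], [120, 0, 3.2, 0, 0, 0, 65], [143, 0, 3.2, 0, 0, 0, 65], [143, 0, 3.2, 0, 0, 0, 65], [143, 0, 3.2, 0, 0, 0, 65], [143, 0, 3.2, 0, 0, 0, 65], [143, 0, 3.2, 0, 0, 0, 20]]

```text
clock: 35.9
position: [0.6026, -0.1904, 0.0476]
ee_rot: [0.273, 1.551, -0.274]
force: [-0.6, 0.1, -0.1]
width: 0.605
```

>>> send_rows:
  rows:
    - [[0, 0, 0, 0, 0, 0, 15], [0, 0, 0, 0, 0, 0, 15], [0, 0, 0, 0, 0, 0, 15], [0, 0, 0, 0, 0, 0, 15], [0, 0, 0, 0, 0, 0, 15], [0, 0, 0, 0, 0, 0, 15], [0, 0, 0, 0, 0, 0, 15], [0, 0, 0, 0, 0, 0, 15]]

```text
clock: 36.7
position: [0.6017, -0.1901, 0.046]
ee_rot: [0.273, 1.554, -0.274]
force: [0.3, -0.1, 3.6]
width: 0.307
```

```bash
python3 - <<'E'
from h import *
state();i,d=optics.get_image("wrist");save(i,"w22.png")
E
```

```text
t 36.70 grasp [ 0.6017 -0.1901  0.065 ] xax [-0. -0. -1.] yaw -19.97 F [ 0.3 -0.1  3.6] w 0.307 q [-0.28  0.76  0.8   1.78 -0.68  0.9   0.48]
```

View pics/w22.png

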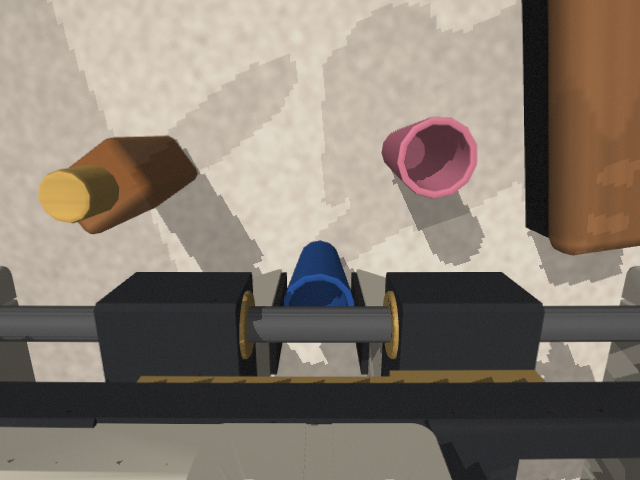

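Cup5 is gripped. I lift and carry it.

```bash
python3 - <<'E'
from h import *
rows_to([.575,.151,.21],-20)
E
```

```text
shift [-145.1  311.4 -141.6] turn [ 0.03 -0.01  0.03] n 7.4
```

>>> send_rows:
  rows:
    - [[-40, 0, 0, 0, 0, 0, 15], [-85, 0, 0, 0, 0, 0, 15], [-120, 20, -9, 0, 0, 0, 15], [-145, 60, -27, 0, 0, 0, 15], [-145, 105, -48, 0, 0, 0, 15], [-145, 145, -66, 0, 0, 0, 15], [-145, 185, -84, 0, 0, 0, 15], [-145, 225, -102, 0, 0, 0, 15]]

```text
clock: 37.55
position: [0.5819, 0.0583, 0.1906]
ee_rot: [0.273, 1.555, -0.274]
force: [1.1, -0.3, -0.3]
width: 0.307
```

```bash
python3 - <<'E'
from h import *
state();rows_to([.575,.151,.195],-20)
E
```

```text
t 37.55 grasp [0.582  0.0583 0.2096] xax [-0.001 -0.    -1.   ] yaw -19.96 F [ 1.1 -0.3 -0.3] w 0.307 q [-0.84  0.55  0.99  1.77 -0.51  1.1  -0.03]
shift [ 14.6  84.8 -38.2] turn [ 0.04 -0.06  0.03] n 1.9
```

>>> send_rows:
  rows:
    - [[0, 43, -20, 0, 0, 0, 15], [0, 86.4, -39.6, 0, 0, 0, 15], [8, 86.4, -39.6, 0, 0, 0, 15], [15, 86.4, -39.6, 0, 0, 0, 15], [25, 86.4, -39.6, 0, 0, 0, 15], [35, 86.4, -39.6, 0, 0, 0, 15], [35, 86.4, -39.6, 0, 0, 0, 15], [35, 86.4, -39.6, 0, 0, 0, 15]]

```text
clock: 38.35
position: [0.5749, 0.15, 0.1556]
ee_rot: [0.274, 1.554, -0.276]
force: [-0.3, 1.0, 0.7]
width: 0.304
```

```bash
python3 - <<'E'
from h import *
state();rows_to([.575,.151,.122],-20)
i,d=optics.get_image("wrist");save(i,"w23.png")
i,d=optics.get_image("side");save(i[190:340,230:430].repeat(4,0).repeat(4,1),"s23.png")
E
```

```text
t 38.35 grasp [0.575  0.15   0.1746] xax [-0.001 -0.001 -1.   ] yaw -20.07 F [-0.3  1.   0.7] w 0.304 q [-0.97  0.61  0.96  1.79 -0.57  1.05 -0.14]
shift [52.6  1.  -0.3] turn [-0.07 -0.05  0.06] n 1.1
```

View pics/w23.png

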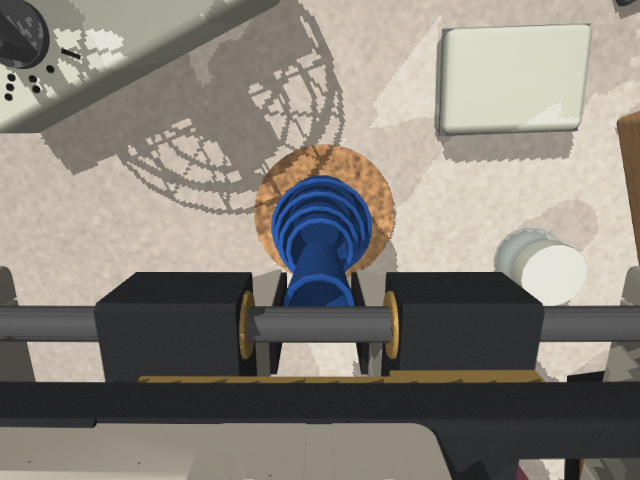

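View pics/s23.png

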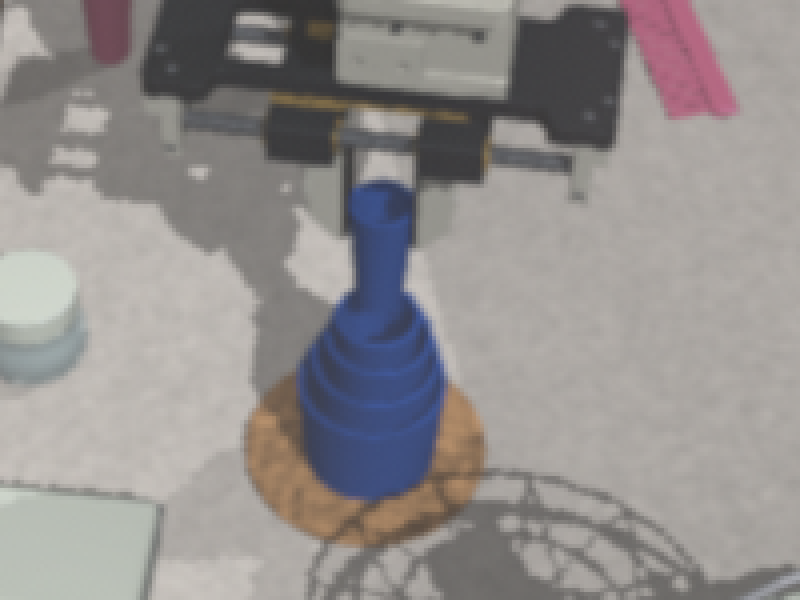

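Aligned. I lower and release.

>>> send_rows:
  rows:
    - [[8, 0.5, 0, 0, 0, 0, 15], [16, 0.5, 0, 0, 0, 0, 15], [26, 0.5, 0, 0, 0, 0, 15], [36, 0.5, 0, 0, 0, 0, 15], [46, 0.5, 0, 0, 0, 0, 15], [52.5, 0.5, 0, 0, 0, 0, 15], [52.5, 0.5, 0, 0, 0, 0, 15], [52.5, 0.5, 0, 0, 0, 0, 15]]

```text
clock: 39.25
position: [0.5752, 0.1514, 0.1033]
ee_rot: [0.273, 1.554, -0.274]
force: [0.2, 0.9, -0.1]
width: 0.309
```

```bash
python3 - <<'E'
from h import *
state()
E
```

```text
t 39.25 grasp [0.5752 0.1514 0.1223] xax [-0.001 -0.001 -1.   ] yaw -19.98 F [ 0.2  0.9 -0.1] w 0.309 q [-0.93  0.67  0.91  1.84 -0.63  0.96 -0.09]
```

>>> send_rows:
  rows:
    - [[0, 0, 0, 0, 0, 0, 45], [0, 0, 0, 0, 0, 0, 45], [0, 0, 0, 0, 0, 0, 60], [0, 0, 0, 0, 0, 0, 60], [0, 0, 0, 0, 0, 0, 60], [-40, 0, 0, 0, 0, 0, 60], [-80, 0, 0, 0, 0, 0, 60], [-120, 0, 0, 0, 0, 0, 60]]

```text
clock: 40.05
position: [0.5749, 0.1513, 0.2246]
ee_rot: [0.273, 1.554, -0.275]
force: [1.0, 0.4, -0.7]
width: 0.6
```

```bash
python3 - <<'E'
from h import *
state();cups("wrist","w24.png");cups("scene","sc24.png");cups("side");rows_to([.5,.3,.235],180)
E
```

```text
t 40.05 grasp [0.5749 0.1513 0.2436] xax [-0.001 -0.001 -1.   ] yaw -20.00 F [ 1.   0.4 -0.7] w 0.600 q [-1.01  0.54  1.03  1.71 -0.5   1.18 -0.2 ]
wrist [282, 170, 80, 82, 5031] z 0.114 fit [0.5755 0.1513] diam 0.0261 bbox mid [0.575 0.151] ext [0.029 0.029]
scene [332, 251, 31, 42, 954] z 0.113 fit [0.5753 0.1522] diam 0.0255 bbox mid [0.576 0.152] ext [0.027 0.028]
side [317, 258, 16, 15, 99] z 0.113 fit [0.5762 0.1543] diam 0.0255 bbox mid [0.577 0.154] ext [0.025 0.03 ]
side [315, 268, 25, 46, 511] z 0.097 fit [0.5731 0.157 ] diam 0.0284 bbox mid [0.571 0.164] ext [0.027 0.019]
shift [   9.7  113.3 -122.8] turn [160.03  -0.17  -0.28] n 18.6
```

View pics/w24.png

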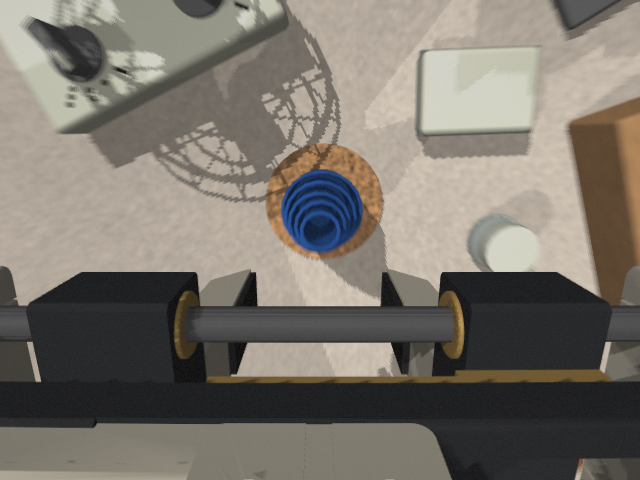

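View pics/sc24.png

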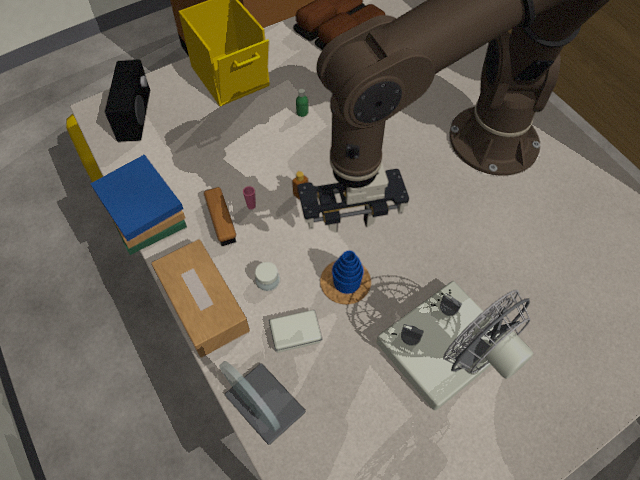

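All five are nested, with rims at 58, 72, 86, 100 and 114 mm. Now the timer. I rise and turn for a clear look at both knobs.

```bash
python3 - <<'E'
from h import *
rows_to([.50,.25,.28],48)
rows_to([.52,.30,.25],180)
E
```

```text
shift [ -35.4   66.5 -105.6] turn [-6.797e+01  2.400e-01 -3.000e-02] n 7.9
shift [  -5.2  120.2 -104. ] turn [160.03  -0.17  -0.28] n 18.6
```

>>> send_rows:
  rows:
    - [[-36, 20, -20, -8, 0, 0, 80], [-36, 45, -55, -16, 0, 0, 80], [-36, 67, -104, -24, 0, 0, 80], [-36, 67, -104, -32, 0, 0, 80], [-36, 67, -104, -40, 0, 0, 80], [-36, 67, -104, -48, 0, 0, 80], [-36, 67, -104, -56, 0, 0, 80], [-36, 67, -104, -64, 0, 0, 80]]

```text
clock: 41.0
position: [0.4995, 0.2501, 0.2581]
ee_rot: [-0.606, 1.487, 0.606]
force: [-0.2, -0.6, -0.2]
width: 0.799
```

```bash
python3 - <<'E'
from h import *
state()
rows_to([.50,.28,.26],112)
E
```

```text
t 41.00 grasp [0.4995 0.2501 0.2771] xax [-0.002 -0.001 -1.   ] yaw 44.39 F [-0.2 -0.6 -0.2] w 0.799 q [-1.13  0.36  0.78  1.73 -0.27  1.16  0.51]
shift [17.  21.  21.3] turn [-67.61  -0.1   -0.13] n 7.9
```

>>> send_rows:
  rows:
    - [[5, 10, 10, -8, 0, 0, 80], [10, 21, 21, -16, 0, 0, 80], [10, 21, 21, -24, 0, 0, 80], [10, 21, 21, -32, 0, 0, 80], [10, 21, 21, -40, 0, 0, 80], [10, 21, 21, -48, 0, 0, 80], [10, 21, 21, -56, 0, 0, 80], [10, 21, 21, -64, 0, 0, 80]]

```text
clock: 41.8
position: [0.5, 0.2796, 0.2479]
ee_rot: [-1.441, 1.043, 1.443]
force: [0.1, -0.0, 0.4]
width: 0.799
```

```bash
python3 - <<'E'
from h import *
state()
rows_to([.54,.32,.23],178)
E
```

```text
t 41.80 grasp [0.5001 0.2796 0.2669] xax [-0.003 -0.001 -1.   ] yaw 108.38 F [ 0.1 -0.   0.4] w 0.799 q [-0.97  0.35  0.5   1.7  -0.18  1.14  1.47]
shift [ 36.8 -50.8  25.7] turn [-69.62   0.08  -0.16] n 8.1
```

>>> send_rows:
  rows:
    - [[5, -10, 5, -8, 0, 0, 80], [10, -20, 10, -16, 0, 0, 80], [20, -30, 15, -24, 0, 0, 80], [30, -40, 20, -32, 0, 0, 80], [37, -51, 26, -40, 0, 0, 80], [37, -51, 26, -48, 0, 0, 80], [37, -51, 26, -56, 0, 0, 80], [37, -51, 26, -64, 0, 0, 80]]

```text
clock: 42.6
position: [0.5404, 0.3201, 0.2105]
ee_rot: [-2.15, 0.145, 2.157]
force: [-0.5, 0.5, 0.1]
width: 0.801
```

```bash
python3 - <<'E'
from h import *
st=state();i,d=optics.get_image("wrist");save(i,"w25.png");cam=campose("wrist",st);C=cloud(cam,d)
from scipy.optimize import least_squares
for x0,y0 in [(.438,.337),(.547,.3465)]:
    r=np.hypot(C[...,0]-x0,C[...,1]-y0)
    P=C[(r<.03)&(C[...,2]>.079)&(C[...,2]<.09)][:,:2]
    if len(P)<9: continue
    m=P.mean(0);w,v=np.linalg.eigh(np.cov((P-m).T));print(len(P),m.round(4),(np.degrees(np.arctan2(v[1,1],v[0,1]))%180).round(1),cv2.minAreaRect((P*1000).astype(np.float32)))
save(cv2.resize(i[150:300,200:460],(780,450),interpolation=cv2.INTER_CUBIC),"w25c.png")
E
```

```text
t 42.60 grasp [0.5405 0.3201 0.2295] xax [-0.003 -0.001 -1.   ] yaw 172.38 F [-0.5  0.5  0.1] w 0.801 q [-0.77  0.46  0.23  1.6  -0.11  1.11  2.49]
744 [0.4382 0.3368] 110.0 ((437.6114501953125, 337.1855163574219), (11.380073547363281, 41.815765380859375), 20.121746063232422)
707 [0.5471 0.3465] 126.3 ((547.1493530273438, 347.0049133300781), (11.300935745239258, 41.93891906738281), 35.421749114990234)
```

View pics/w25c.png

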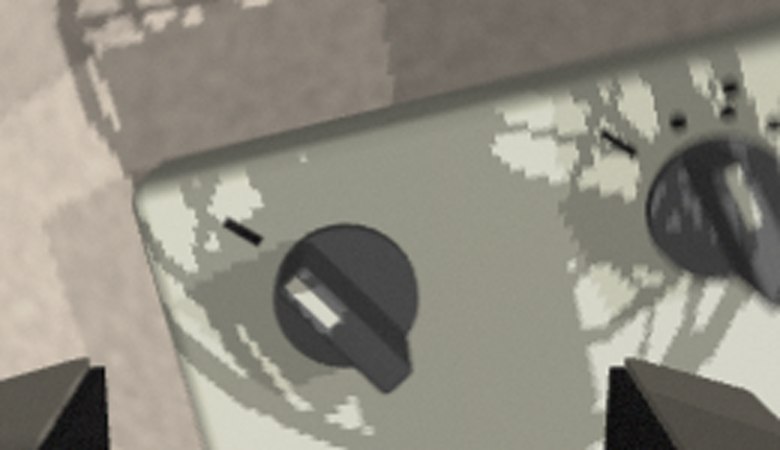

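The timer bar at crop (348,330) measures 306°, while its dash is at 320°. That isn't exactly on either detent, so I'll identify the detents by watching where it settles. I close on the bar near yaw 182, which itself turns it clockwise.

```bash
python3 - <<'E'
from h import *
rows_to([.547,.3467,.13],182)
E
```

```text
shift [ 99.6 -27.5  -3.4] turn [-9.15  0.16 -0.09] n 2.1
```

>>> send_rows:
  rows:
    - [[0, -27, -3, 0, 0, 0, 60], [30, -27, -3, -4, 0, 0, 60], [60, -27, -3, -9, 0, 0, 60], [99, -27, -3, -9, 0, 0, 60], [99, -27, -3, -9, 0, 0, 60], [99, -27, -3, -9, 0, 0, 60], [99, -27, -3, -9, 0, 0, 60], [99, -27, -3, -9, 0, 0, 60]]
  grip_force: 30

```text
clock: 43.45
position: [0.5489, 0.3472, 0.1153]
ee_rot: [2.215, 0.021, -2.212]
force: [0.3, -0.6, 0.1]
width: 0.601
```

```bash
python3 - <<'E'
from h import *
state();rows_to([.547,.3467,.076],182)
i,d=optics.get_image("wrist");save(i,"w26.png")
E
```

```text
t 43.45 grasp [0.5489 0.3472 0.1343] xax [ 0.002  0.002 -1.   ] yaw -179.01 F [ 0.3 -0.6  0.1] w 0.601 q [-0.76  0.58  0.17  1.65 -0.11  0.93  2.61]
shift [58.3  0.6  2. ] turn [-1.01 -0.1   0.09] n 1.2
```

View pics/w26.png

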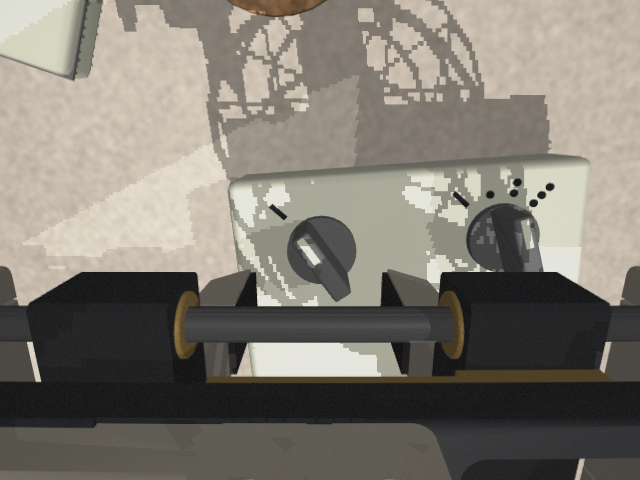

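>>> send_rows:
  rows:
    - [[25, 0, 1, 0, 0, 0, 60], [45, 0, 1, 0, 0, 0, 60], [56, 0, 1, 0, 0, 0, 60], [56, 0, 1, 0, 0, 0, 60], [56, 0, 1, 0, 0, 0, 40], [56, 0, 1, 0, 0, 0, 40], [56, 0, 1, 0, 0, 0, 40], [56, 0, 1, 0, 0, 0, 40]]

```text
clock: 44.3
position: [0.5472, 0.3467, 0.0579]
ee_rot: [2.213, 0.02, -2.212]
force: [0.4, -0.2, -1.0]
width: 0.401
```

```bash
python3 - <<'E'
from h import *
state();rows_to([.547,.3467,.076],182)
E
```

```text
t 44.30 grasp [0.5472 0.3467 0.0769] xax [ 0.  0. -1.] yaw -178.97 F [ 0.4 -0.2 -1. ] w 0.401 q [-0.75  0.64  0.15  1.69 -0.13  0.82  2.62]
shift [0.9 0.  0.2] turn [-0.97 -0.01  0.02] n 0.1
```

>>> send_rows:
  rows:
    - [[0, 0, 0, 0, 0, 0, 30], [0, 0, 0, 0, 0, 0, 20], [0, 0, 0, 0, 0, 0, 5], [0, 0, 0, 0, 0, 0, 5], [0, 0, 0, 0, 0, 0, 5], [0, 0, 0, 0, 0, 0, 5], [0, 0, 0, 0, 0, 0, 5], [0, 0, 0, 0, 0, 0, 5]]

```text
clock: 45.1
position: [0.5474, 0.3464, 0.0575]
ee_rot: [2.213, 0.019, -2.212]
force: [5.2, -0.5, 1.7]
width: 0.116
```

```bash
python3 - <<'E'
from h import *
st=state();print(st["ft_torque"]);i,d=optics.get_image("wrist");save(i,"w27.png")
E
```

```text
t 45.10 grasp [0.5474 0.3464 0.0765] xax [ 0. -0. -1.] yaw -178.99 F [ 5.2 -0.5  1.7] w 0.116 q [-0.75  0.64  0.15  1.69 -0.12  0.82  2.62]
[-0.21565307 -1.00846712 -0.06495339]
```

View pics/w27.png

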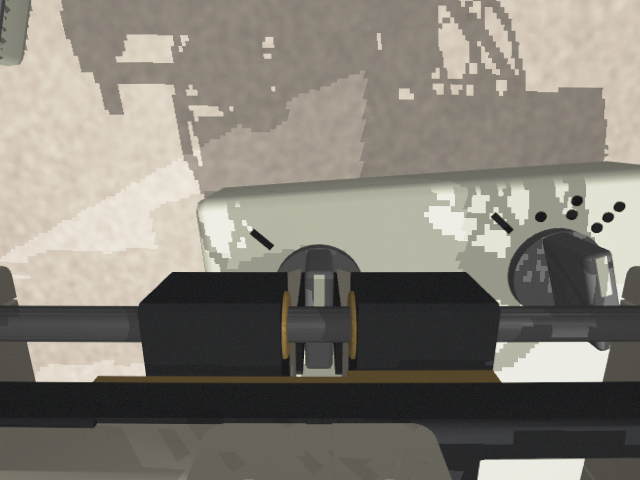

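The bar is aligned between the pads and its pointer is at about 271°. I turn clockwise to about 260°.

>>> send_rows:
  rows:
    - [[0, 0, 0, 3, 0, 0, 5], [0, 0, 0, 6, 0, 0, 5], [0, 0, 0, 9, 0, 0, 5], [0, 0, 0, 11, 0, 0, 5], [0, 0, 0, 11, 0, 0, 5], [0, 0, 0, 11, 0, 0, 5], [0, 0, 0, 11, 0, 0, 5], [0, 0, 0, 11, 0, 0, 5]]

```text
clock: 45.95
position: [0.5471, 0.3464, 0.0575]
ee_rot: [-2.131, 0.185, 2.131]
force: [4.7, -2.3, 4.5]
width: 0.113
```

```bash
python3 - <<'E'
from h import *
st=state();print(st["ft_torque"])
E
```

```text
t 45.95 grasp [0.5471 0.3464 0.0765] xax [-0. -0. -1.] yaw 170.06 F [ 4.7 -2.3  4.5] w 0.113 q [-0.78  0.64  0.2   1.7  -0.17  0.82  2.47]
[-0.37614659 -0.80763873 -0.00207207]
```

>>> send_rows:
  rows:
    - [[0, 0, 0, 0, 0, 0, 45], [0, 0, 0, 0, 0, 0, 60], [0, 0, 0, 0, 0, 0, 60], [0, 0, 0, 0, 0, 0, 60], [0, 0, 0, 0, 0, 0, 60], [-40, 0, 0, 0, 0, 0, 60], [-80, 0, 0, 0, 0, 0, 60], [-130, 27, 0, 0, 0, 0, 60]]

```text
clock: 46.75
position: [0.5416, 0.3262, 0.1818]
ee_rot: [-2.13, 0.181, 2.135]
force: [0.5, 0.9, 0.5]
width: 0.597
```

```bash
cat > k.py <<'E'
from h import *
st=state();i,d=optics.get_image("wrist");cam=campose("wrist",st);C=cloud(cam,d)
import sys
save(i,sys.argv[1])
for x0,y0 in [(.438,.337),(.547,.3465)]:
    r=np.hypot(C[...,0]-x0,C[...,1]-y0)
    P=C[(r<.03)&(C[...,2]>.079)&(C[...,2]<.09)][:,:2]
    if len(P)<9: continue
    m=P.mean(0);w,v=np.linalg.eigh(np.cov((P-m).T));print(len(P),m.round(4),(np.degrees(np.arctan2(v[1,1],v[0,1]))%180).round(1))
E
python3 k.py w28.png
```

```text
t 46.75 grasp [0.5417 0.3262 0.2008] xax [-0.002  0.001 -1.   ] yaw 170.28 F [0.5 0.9 0.5] w 0.597 q [-0.79  0.49  0.24  1.62 -0.13  1.05  2.46]
933 [0.4382 0.3369] 110.0
872 [0.5469 0.3464] 80.0
```

View pics/w28.png

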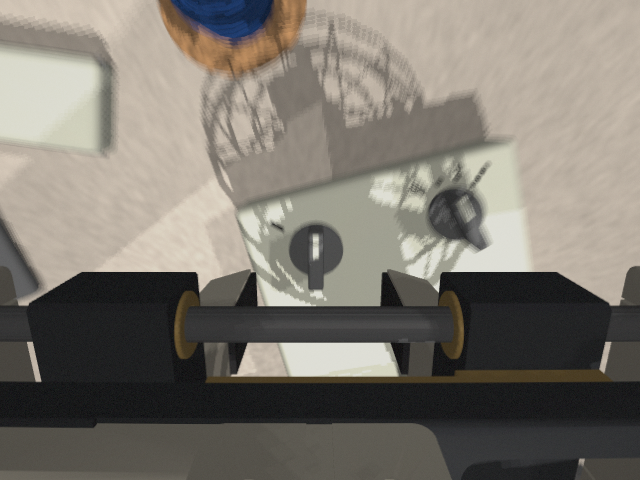

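The pointer settled at 260°, which is two clicks if the dash is zero. To be sure this is a real detent, I nudge it about 9° past and check that it springs back.

```bash
python3 - <<'E'
from h import *
rows_to([.547,.3465,.076],170)
E
```

```text
shift [133.2 -24.9   3.8] turn [-0.07 -0.34  0.24] n 2.7
```

>>> send_rows:
  rows:
    - [[0, -21, -2, 0, 0, 0, 60], [40, -21, -2, 0, 0, 0, 60], [80, -21, -2, 0, 0, 0, 60], [115, -21, -2, 0, 0, 0, 50], [125, -21, -2, 0, 0, 0, 50], [125, -21, -2, 0, 0, 0, 50], [125, -21, -2, 0, 0, 0, 50], [125, -21, -2, 0, 0, 0, 50]]
  grip_force: 20

```text
clock: 47.6
position: [0.5496, 0.3442, 0.0583]
ee_rot: [-2.132, 0.184, 2.128]
force: [0.1, 0.2, 0.4]
width: 0.501
```

```bash
python3 - <<'E'
from h import *
state();rows_to([.547,.3465,.076],170)
E
```

```text
t 47.60 grasp [0.5496 0.3441 0.0773] xax [ 0.002  0.002 -1.   ] yaw 170.02 F [0.1 0.2 0.4] w 0.501 q [-0.78  0.64  0.21  1.69 -0.17  0.82  2.47]
shift [ 1.3 -1.8  3. ] turn [ 0.02 -0.1   0.11] n 0.1
```

>>> send_rows:
  rows:
    - [[1, -2, 3, 0, 0, 0, 40], [1, -2, 3, 0, 0, 0, 20], [1, -2, 3, 0, 0, 0, 5], [1, -2, 3, 0, 0, 0, 5], [1, -2, 3, 0, 0, 0, 5], [1, -2, 3, 0, 0, 0, 5], [1, -2, 3, 4, 0, 0, 5], [1, -2, 3, 9, 0, 0, 5]]

```text
clock: 48.4
position: [0.5465, 0.3457, 0.0554]
ee_rot: [-2.041, 0.344, 2.04]
force: [2.5, -0.2, 1.0]
width: 0.117
```

```bash
python3 - <<'E'
from h import *
st=state();print(st["ft_torque"])
E
```

```text
t 48.40 grasp [0.5465 0.3457 0.0744] xax [ 0. -0. -1.] yaw 160.85 F [ 2.5 -0.2  1. ] w 0.117 q [-0.81  0.65  0.25  1.7  -0.21  0.82  2.34]
[-0.05125971 -0.3130695   0.12978735]
```

>>> send_rows:
  rows:
    - [[0, 0, 0, 0, 0, 0, 5], [0, 0, 0, 0, 0, 0, 40], [0, 0, 0, 0, 0, 0, 55], [0, 0, 0, 0, 0, 0, 60], [0, 0, 0, 0, 0, 0, 60], [-40, 0, 0, 0, 0, 0, 60], [-80, 0, 0, 0, 0, 0, 60], [-130, 27, 0, 0, 0, 0, 60]]

```text
clock: 49.2
position: [0.5372, 0.3262, 0.1798]
ee_rot: [-2.043, 0.337, 2.046]
force: [-0.4, 0.5, 1.1]
width: 0.595
```

```bash
python3 k.py w29.png
```

```text
t 49.20 grasp [0.5373 0.3262 0.1988] xax [-0.002  0.    -1.   ] yaw 161.27 F [-0.4  0.5  1.1] w 0.595 q [-0.83  0.49  0.29  1.64 -0.16  1.04  2.33]
982 [0.438  0.3368] 110.1
858 [0.5468 0.3463] 80.2
```

View pics/w29.png

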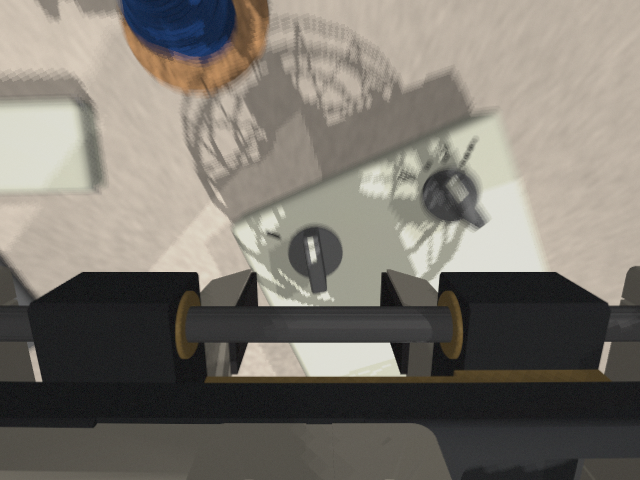

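It sprang back to 260.2° with a restoring torque of +0.13 N m, so that is a true detent 59.7° from the dash, i.e. two clicks. Last I check the whole scene.

>>> send_rows:
  rows:
    - [[-60, 20, 0, 0, 0, 0, 60], [-60, 20, 0, 0, 0, 0, 60], [-60, 20, 0, 0, 0, 0, 60], [-60, 20, 0, 0, 0, 0, 60], [-60, 20, 0, 0, 0, 0, 60], [-60, 20, 0, 0, 0, 0, 60], [-60, 20, 0, 0, 0, 0, 60], [-60, 20, 0, 0, 0, 0, 60]]

```text
clock: 50.05
position: [0.5315, 0.3046, 0.2386]
ee_rot: [-2.041, 0.342, 2.044]
force: [0.1, -0.8, -0.9]
width: 0.601
```

```bash
python3 k.py w30.png; python3 - <<'E'
from h import *
cups("scene","sc30.png");cups("wrist")
i,d=optics.get_image("side");save(i,"s30.png")
E
```

```text
t 50.05 grasp [0.5315 0.3047 0.2576] xax [-0.001 -0.001 -1.   ] yaw 161.04 F [ 0.1 -0.8 -0.9] w 0.601 q [-0.82  0.41  0.31  1.61 -0.13  1.15  2.33]
629 [0.4379 0.3369] 110.0
561 [0.5468 0.3462] 80.2
scene [332, 251, 31, 42, 950] z 0.113 fit [0.5758 0.152 ] diam 0.0257 bbox mid [0.576 0.153] ext [0.026 0.029]
wrist [162, 10, 91, 92, 6560] z 0.114 fit [0.5747 0.1513] diam 0.0263 bbox mid [0.575 0.151] ext [0.029 0.029]
```

View pics/sc30.png

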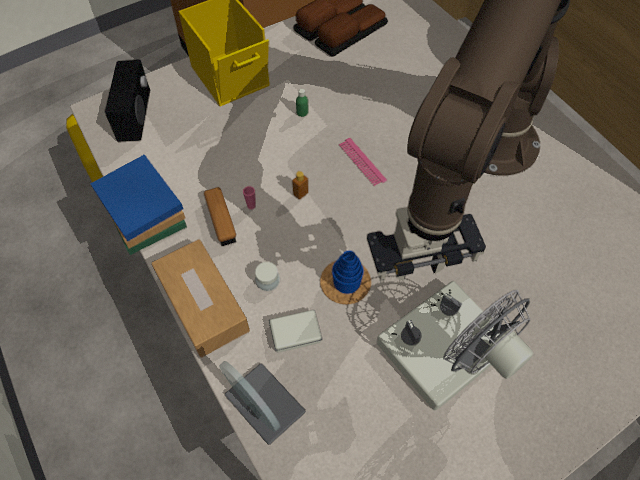

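View pics/w30.png

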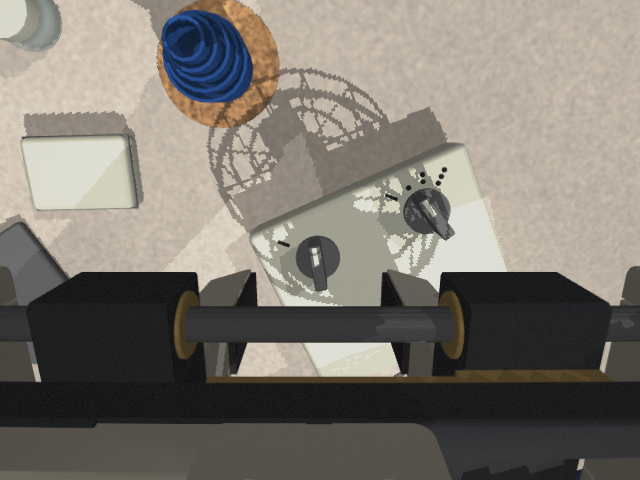

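The nest stands on the mat at scene pixel (348,272). The speed pointer is at the one-dot mark, wrist pixel (408,187), and the timer is two clicks from its dash. The bystanders are where they started, and the gripper is clear of everything.

```bash
python3 -c "
from cell import arm
print(arm.sign_off())"
```

```text
the job is handed in; nothing more can be done
None
```

The job is done and handed in at about 50 s on the robot's clock; no verdict is reported.

**What I did:** I turned the speed knob from three dots to one dot. Then I stood the widest tumbler on the mat and nested the other four, all of which were present, in size order. Last, I set the timer knob two clicks clockwise from its stop.

**Last checks:**
- **Speed knob:** the pointer is at 290°, which is one dot.
- **Timer knob:** the pointer is at 260.2°, 59.7° clockwise from its dash. I nudged it 9° past and it sprang back, so that is a real click position.
- **Nest:** the tumblers' rims measured 72, 86, 100 and 114 mm for cups 2 to 5 as each was seated, as expected. Cup1 stood within about 3 mm of the mat's centre when placed, and the nest's top is now about 4 mm from it.
- **Surroundings:** nothing else looks moved in the final picture, and the gripper is clear.

**Disagreements:**
- **Timer start:** the timer knob started about 14° off its dash, on neither the stop nor the first click. I used the dash as zero.
- **Cup3's rim:** cup3's rim was about 4.4 mm off cup2's earlier reading. That is more than the 2.5 mm play but within the 7 mm allowed, and its height was right.
- **Side camera:** it read positions about 2 to 3 mm differently from the wrist camera.

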